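Hook a battery pack into its tester and lock it

ROBOT

A 6-joint arm with a two-finger parallel gripper is mounted at the origin on the work surface; the furniture and walls round the work are solid. World frame = base frame: x ahead of the robot, y to its left, z up, the work surface at z = 0. Lengths are in m, angles in rad, forces in N, time in s.
With the tool pointing down it reaches from about 0.375 to 0.9 m from the base axis. Payload 3.1 kg.
Tool frame: the origin (TCP) lies midway between the tips of the shut fingers; the grasp point (between the pads) lies 19 mm behind it; z points along the fingers, y is the line along which they close (so a half turn about z gives the same grasp; the last joint's range is limited). The gripper opens to 87 mm and grips with 3 to 60 N. Pads are 19 mm wide; open, the fingers measure 117 mm over their backs; the gripper's body (75 mm by 190 mm) begins 51 mm behind the grasp point.
Start: joints at [-1.403, 0.527, 1.433, -0, 1.181, -0.178], TCP at [0.212, -0.588, 0.202] pointing down, gripper open.
Joint ranges: [-3.08, 3.08], [-0.75, 2.2], [0.22, 2.44], [-1.43, 4.57], [0, 2.65], [-2.85, 2.85]. Speed limits (rad/s): [2.79, 2.79, 3.14, 3.14, 3.14, 3.14].

INTERFACE

Orientations are given as a unit quaternion [x, y, z, w].
In Python, from rig import get_obs, cams, job gives the robot as it stands.
- The arm moves only by the tool servo_tool, never from a script. Its argument "moves" is text: rows parted by semicolons, each of 5 numbers parted by spaces: the shift along the tool's x, y, z in m, then the turn about the tool's z in degrees, then the finger opening in m, from 0 to 0.087. In form: dx dy dz spin claw; .... A call has 1 to 10 rows; each row is the pose to reach, as a shift and turn from the pose commanded when the call began, along the tool's axes at that moment; what a row does not reach only later rows make up. A row lasts 1/12 s, in which the tool goes at most 41.7 mm and 7.16 degrees, less where a joint would pass 70% of its speed; a pose out of reach is approached as far as the arm can. A call with a gripper value outside its range is refused whole. The fingers move at their own pace and stop on an object; "grip_force" is the grip in N (left out, the last holds). Time passes only in rows, so rows that repeat a pose let the fingers close. It gives the time, the measured TCP pose, the force, the opening and the grip force at its end, in the units of the state.
- get_obs(): the state, without advancing time (a new reading comes with each control period).
- cams.camera(name): name is "scene" or "top" or "wrist"; returns the picture (480x640x3 uint8, blue, green, red); there is no depth.
- cams.camera_model(name): a dict with "fx", "fy", "cx", "cy" (pixels), "R" (3x3) and "t" (3): a world point X has camera coordinates R X + t. Camera axes: x right, y down, z forward; pixel columns grow to the right and rows downward; lengths in m; the calibration is good to about 2 mm. The wrist camera is an equidistant fisheye: a pixel r from the principal point sees the ray r / f radians off the axis. A picture is of the moment at which its call begins: read the wrist's pose just before it. camera_model takes no time and is no camera call; for the wrist camera it gives the pose at the moment of the call.
- job.hand_in(): hands the job in; it is judged then, once.
The state is a dict: "time": time; "q": joint angles; "joint_velocities": joint speeds; "joint_torque": joint torques, N m; "position": TCP position; "tool_rot": TCP orientation; "ft_force": force on the tool from outside, world axes, zero at the start; "moment": the same for the moment, N m; "grip_width": finger opening in m; "grip_force": force on a finger pad.
Only numpy, scipy, OpenCV 4.12 (cv2) and the standard library are available. Lean on these libraries where they do the work, as an engineer would, in place of code of your own. Each camera call takes 0.05 s, during which the arm holds its last target. There are 200 camera calls.

TASK

Take the black battery pack from the sloping rack and fit it in the grey battery tester: with the pack tilted about 25 degrees, hook its orange tab under the tester's orange lip, then swing the other end down until the pack lies flat and fully home between lip and lock. Then slide the orange lock knob all the way towards the pack so that the steel plate covers its end. Leave the tape roll, the multimeter and the flat solid-state drive where they are.

Things in the scene. Friction and masses are not known exactly. Their poses are not given: they have to be found in the camera images.
- battery: Loose black battery pack, 0.3 kg: box 130 x 56 x 24 mm (x, y, z), white label on top, orange tab at its -x end: 36 mm wide, 20 mm long, 1 to 6 mm above the underside. Origin: centre of the box's underside; x points away from the tab, z out of the label. It starts on the rack, tab low and nearer the robot, x climbing at 24 degrees. Its middle 90 mm is free for a grip across the 56 mm.
- tab_tip (a point): Lower middle edge of the battery's tab tip, at (-85, 0, 1) mm in the battery's frame.
- rack: Fixed aluminium rack, foot 165 x 60 mm, origin on the table under its middle. A 40 mm wide plate rises at 24 degrees towards its +x, top edge 95 mm high. A 14 mm stop at the plate's foot holds the tab tip; two guides 9 mm high flank the pack 26 to 48 mm up from the stop. The pack lifts straight off the plate.
- tester: Fixed grey tester, 226 x 88 mm, deck 22 mm above the table. Origin on the table under the seat; x points from the lip (near the robot) to the lock, z up. Cheeks 61 mm apart, 17 mm high, flank the pack at x = -100 to -45 mm; flared guides 62 mm apart, 14 mm high, at x = 44 to 66 mm; the black lock tower's face is at x = 68 mm, 34 mm high. Heights are above the deck.
- seat (a point): On the deck, where the battery's origin lies when fully home (22 mm above the table); axes as the tester's, with which the battery's axes agree when home.
- lip_edge (a point): Middle of the lower edge of the orange lip, on the side facing the lock: 69 mm before the seat (x = -69 mm), 13 mm above the deck; axes as the tester's. The slot under the lip is 13 mm high and 19 mm deep, shut by a wall at x = -88 mm; the lip is 5 mm thick.
- lock (a joint): Slide of the lock, m: 0 to 0.004 at the start (open), 0.018 fully home. It moves towards the pack (tester's -x) against about 1.5 N friction and stays where left. Its steel plate, 44 mm wide, then reaches 9 mm over the pack's end, 2.5 mm above its top; it goes only if the pack lies flat.
- lock_knob (a point): Top centre of the orange lock knob, 16 x 18 x 24 mm (x, y, z), on the lock's steel plate; axes as the tester's. The guides beside the plate end 21.5 mm below this point, the plate 24 mm below.
- tape_roll: Loose blue tape roll, 66 mm across, 19 mm high, lying flat; origin under its centre. A bystander.
- multimeter: Loose yellow multimeter 66 x 134 x 44 mm; origin under its centre. A bystander.
- ssd: Loose flat dark grey solid-state drive with a pale label, 70 x 100 x 8 mm; origin under its centre. A bystander.
Mind the look-alikes: they are no part of the job. Of the things like the battery, leave any that is green; of the rest the larger one is meant. Leave any brown look-alike of the tester alone.

How it is judged:
On the way, in this order (a step that is already met when the one before it is completed fails the run):
1. the tab is under the lip while the pack is still tilted more than 15 degrees (x of tab_tip in the frame of lip_edge between -0.022 and -0.002 m and z of tab_tip in the frame of lip_edge between -0.016 and 0 m and y of tab_tip in the frame of lip_edge between -0.012 and 0.012 m and angle between battery's own z axis and vertical above 0.26 rad), for 0.1 s.
2. the pack has been swung down flat and home in its seat (x of battery in the frame of seat between -0.005 and 0.005 m and y of battery in the frame of seat between -0.004 and 0.004 m and z of battery in the frame of seat between -0.0025 and 0.0025 m and angle between the z axis of battery and the z axis of seat, either way round below 0.035 rad), for 0.2 s.
At the end, for the whole second after the job is handed in: The battery lies at rest in its seat, within 5 mm along and 4 mm across, 2.5 mm in height and 2 degrees of flat, and the lock has slid at least 14 of its 18 mm over the pack's end (all of step 2 and value of joint lock above 0.014 m and linear speed of battery below 0.01 m/s); the robot touches nothing.
It fails at once if the tape roll is pushed more than 25 mm (distance of tape_roll from where it was at the start of the episode above 0.025 m).
It fails at once if the multimeter is pushed more than 25 mm (distance of multimeter from where it was at the start of the episode above 0.025 m).
It fails at once if the solid-state drive is pushed more than 25 mm (distance of ssd from where it was at the start of the episode above 0.025 m).
It also fails if it takes over 67 s, if anything falls off the work surface, if the arm or the gripper's body presses on something with over 40 N, if the wrist force passes 120 N, or if a joint passes its speed limit or range.

## Working session

There is one attempt and no reset: what is moved stays moved. The work goes in short steps, Python scripts to look and compute and a tool call to move; the robot and the scene stay as the last step left them, time stands still between calls to the robot, and variables do not carry over. Pictures are saved under pics/ and viewed, at most 10 in all, crops included, and the job is handed in when it is done.

Besides the shell and the picture viewer there is one more tool, called after "Request:" as a command line: name --argument value ..., lists and objects as JSON in quotes. servo_tool: Moves the arm, as the interface text tells. Its arguments: {"type":"object","properties":{"moves":{"type":"string"},"grip_force":{"type":"number"}},"required":["moves"]}

```bash
mkdir -p pics; ls
python3 - <<'E'
from rig import get_obs,cams,job
import cv2,numpy as np
o=get_obs();print({k:np.round(v,3) for k,v in o.items()})
for n in("scene","top"):
    cv2.imwrite(f"pics/{n}0.png",cams.camera(n));m=cams.camera_model(n);print(n,m)
E
```

```text
pics
{'time': np.float64(0.0), 'q': array([-1.402,  0.528,  1.434,  0.   ,  1.181, -0.179]), 'joint_velocities': array([ 0.   ,  0.001,  0.   , -0.002, -0.001, -0.001]), 'joint_torque': array([-2.0000e-03, -4.4004e+01, -1.7659e+01,  6.3000e-02,  5.8000e-02,
       -0.0000e+00]), 'position': array([ 0.212, -0.587,  0.201]), 'tool_rot': array([ 0.985,  0.173,  0.   , -0.001]), 'ft_force': array([-0.196, -0.19 , -0.648]), 'moment': array([0.012, 0.012, 0.038]), 'grip_force': np.float64(0.0), 'grip_width': np.float64(0.087)}
scene {'fx': 551.5595992644088, 'fy': 551.5595992644088, 'cx': 317.2944696902719, 'cy': 237.08667617710165, 'R': array([[-0.46606965, -0.88474705,  0.00132165],
       [-0.51362886,  0.269354  , -0.81463723],
       [ 0.72039189, -0.38035652, -0.57996934]]), 't': array([0.00351228, 0.37930155, 0.83013298])}
top {'fx': 573.519353648507, 'fy': 573.519353648507, 'cx': 323.89693497574433, 'cy': 238.41384357741674, 'R': array([[ 0.02661583, -0.99946614,  0.01894789],
       [-0.998507  , -0.0274852 , -0.04720521],
       [ 0.0477008 , -0.0176632 , -0.99870548]]), 't': array([-0.26319472,  0.42972744,  1.31386098])}
```

View pics/scene0.png

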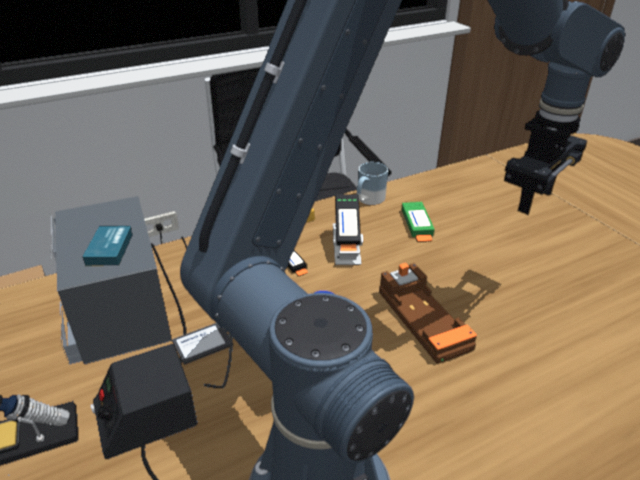

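View pics/top0.png

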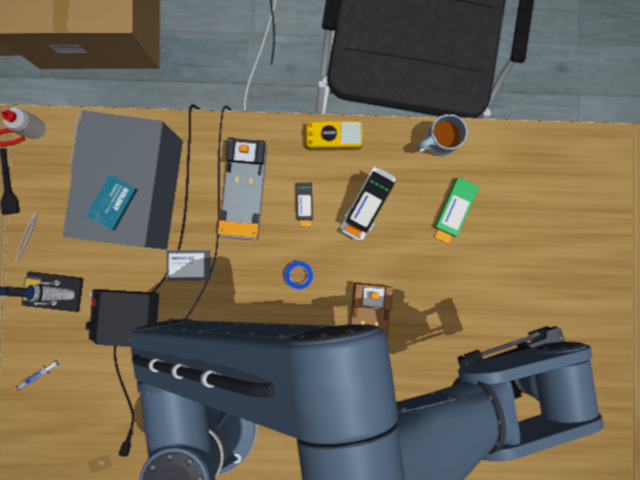

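Scene: the battery stands on the rack at (347,222) and the brown tester is at (425,315). Top: the candidates are the large black pack on the rack (370,203), a small black pack (304,203) and a green pack (457,210). I choose the large black one. The grey tester is at (243,190) with its lip at (238,228) and knob at (244,149); the brown tester (370,305) is to be left alone.

```bash
cat > h.py <<'E'
import cv2,numpy as np
from rig import get_obs,cams,job
from scipy.spatial.transform import Rotation as Ro
def ray(m,uv,fish=False):
    x=np.array([(uv[0]-m['cx'])/m['fx'],(uv[1]-m['cy'])/m['fy']])
    if fish:
        r=np.linalg.norm(x); d=np.r_[x/max(r,1e-9)*np.sin(r),np.cos(r)]
    else: d=np.r_[x,1]
    R=np.array(m['R']);return -R.T@np.array(m['t']),R.T@d
def onz(m,uv,z,fish=False):
    c,d=ray(m,uv,fish);return c+d*(z-c[2])/d[2]
def proj(m,X,fish=False):
    p=np.array(m['R'])@X+m['t']
    if fish:
        r=np.hypot(p[0],p[1]);k=np.arctan2(r,p[2])/r;return np.array([m['fx']*p[0]*k+m['cx'],m['fy']*p[1]*k+m['cy']])
    return np.array([m['fx']*p[0]/p[2]+m['cx'],m['fy']*p[1]/p[2]+m['cy']])
def blobs(im,lo,hi,amin=15):
    h=cv2.cvtColor(im,cv2.COLOR_BGR2HSV);k=cv2.inRange(h,np.array(lo),np.array(hi))
    cs,_=cv2.findContours(k,cv2.RETR_EXTERNAL,cv2.CHAIN_APPROX_NONE)
    return [(cv2.contourArea(c),cv2.minAreaRect(c),c) for c in cs if cv2.contourArea(c)>=amin]
ORANGE=((5,170,120),(18,255,255))
E
python3 - <<'E'
from h import *
im=cv2.imread('pics/top0.png');m=cams.camera_model('top')
cv2.imwrite('pics/crop1.png',cv2.resize(im[120:250,210:400],None,fx=4,fy=4,interpolation=cv2.INTER_CUBIC))
for a,r,c in blobs(im,*ORANGE):
    print(a,np.round(r[0],1),np.round(r[1],1),round(r[2],1),np.round(onz(m,r[0],.04),3))
for a,r,c in blobs(im,(0,0,200),(180,40,255),60):
    if r[0][1]>120:print('white',a,np.round(r[0],1),np.round(r[1],1),round(r[2],1),np.round(onz(m,r[0],.08),3))
E
```

```text
29.0 [374.  295.5] [5. 6.] 90.0 [ 0.309 -0.368  0.04 ]
59.5 [353.2 229.7] [14.3  5.2] 29.7 [ 0.457 -0.317  0.04 ]
22.5 [224.  227.2] [12.2 13.3] 9.5 [ 0.454 -0.025  0.04 ]
331.0 [444.2 133.5] [25.2 17.5] 66.0 [ 0.684 -0.521  0.04 ]
white 219.5 [185.5 263.5] [19. 33.] 90.0 [0.37 0.05 0.08]
white 496.0 [455.  212.1] [17.7 30.3] 23.2 [ 0.5   -0.538  0.08 ]
white 179.5 [304. 205.] [18. 10.] 90.0 [ 0.506 -0.205  0.08 ]
white 457.5 [365.5 208.9] [17.  29.4] 29.1 [ 0.501 -0.34   0.08 ]
white 147.5 [244.6 151.4] [17.9 16.6] 5.7 [ 0.621 -0.07   0.08 ]
```

View pics/crop1.png

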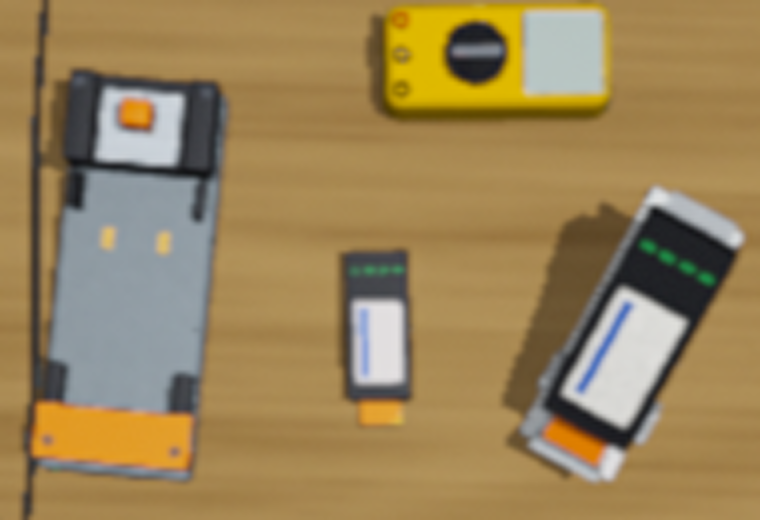

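The crop confirms the choice. The large black pack with its tab low and towards the robot is on the aluminium rack, the smaller black pack is a look-alike, and the grey tester is on the left. Moving above the rack for a wrist view.

Request:
servo_tool --moves "0.33 -0.134 -0.08 49 0.087;0.33 -0.134 -0.08 49 0.087;0.33 -0.134 -0.08 49 0.087;0.33 -0.134 -0.08 49 0.087;0.33 -0.134 -0.08 49 0.087;0.33 -0.134 -0.08 49 0.087;0.33 -0.134 -0.08 49 0.087;0.33 -0.134 -0.08 49 0.087;0.33 -0.134 -0.08 49 0.087;0.33 -0.134 -0.08 49 0.087"

```text
time: 0.93
position: [0.4826, -0.3445, 0.2835]
tool_rot: [0.969, -0.248, 0.002, -0.001]
ft_force: [-0.3, -0.7, 0.9]
grip_width: 0.0872
grip_force: 0.0
```

Run:
```python
from h import *
o=get_obs();print(o['time'],np.round(o['position'],4),np.round(o['tool_rot'],4),np.round(o['q'],2))
m=cams.camera_model('wrist');im=cams.camera('wrist');cv2.imwrite('pics/w1.png',im);print(m)
np.save('w1.npy',m,allow_pickle=True)
m2=cams.camera_model('top');im=cams.camera('top');cv2.imwrite('pics/top1.png',im)
```

```text
0.9333 [ 0.4826 -0.3445  0.2835] [ 0.9688 -0.248   0.0024 -0.001 ] [-0.81  0.4   1.42  0.    1.32  1.26]
{'fx': 371.64829954431775, 'fy': 371.64829954431775, 'cx': 321.10663487631416, 'cy': 240.29282820960842, 'R': array([[-0.48055821, -0.87695825, -0.00283414],
       [-0.84975032,  0.46484504,  0.24868349],
       [-0.2167676 ,  0.1219152 , -0.96858066]]), 't': array([-0.06915143,  0.51950299,  0.61568634])}
```

View pics/w1.png

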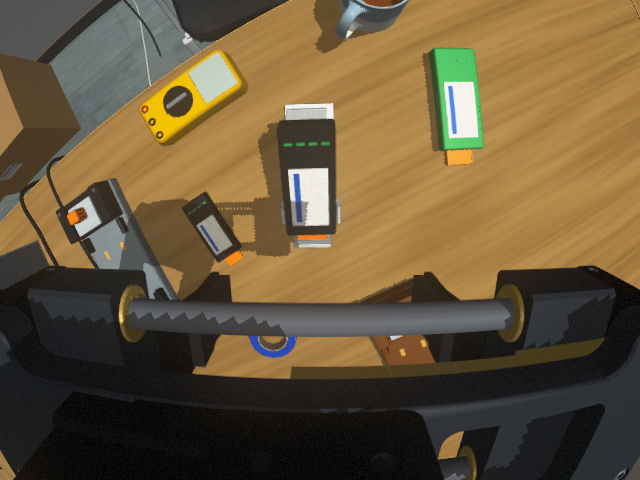

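The wrist view shows the pack from (283,120) to (335,235) with its tab at (313,238). The grey tester is at left with its knob at (77,215), and the tape roll is under the finger bar. Extracting the pack's top-face quad next.

```bash
cat > quad.py <<'E'
from h import *
m=np.load('w1.npy',allow_pickle=True).item();im=cv2.imread('pics/w1.png')
x0,y0,S=260,95,4
c=cv2.resize(im[y0:y0+160,x0:x0+100],None,fx=S,fy=S,interpolation=cv2.INTER_CUBIC)
h=cv2.cvtColor(c,cv2.COLOR_BGR2HSV)
black=(h[...,2]<70)&(h[...,1]<120)
g=cv2.morphologyEx((black*255).astype(np.uint8),cv2.MORPH_OPEN,np.ones((9,9)))
cs,_=cv2.findContours(g,cv2.RETR_EXTERNAL,cv2.CHAIN_APPROX_NONE)
k=max(cs,key=cv2.contourArea);hull=cv2.convexHull(k)
ap=cv2.approxPolyDP(hull,10,True)[:,0]
print('hull',np.round((ap+.5)/S-.5+[x0,y0],1).tolist())
lab=((h[...,2]>170)&(h[...,1]<50)).astype(np.uint8)*255
cs,_=cv2.findContours(lab,cv2.RETR_EXTERNAL,cv2.CHAIN_APPROX_NONE)
for q in cs:
    if cv2.contourArea(q)>300:
        b=cv2.approxPolyDP(cv2.convexHull(q),10,True)[:,0];print('white',np.round((b+.5)/S-.5+[x0,y0],1).tolist())
org=cv2.inRange(h,*[np.array(v) for v in ORANGE]);cs,_=cv2.findContours(org,cv2.RETR_EXTERNAL,cv2.CHAIN_APPROX_NONE)
q=max(cs,key=cv2.contourArea);b=cv2.approxPolyDP(cv2.convexHull(q),6,True)[:,0];print('org',np.round((b+.5)/S-.5+[x0,y0],1).tolist())
cv2.polylines(c,[ap],True,(0,0,255),1);cv2.polylines(c,[b],True,(255,0,0),1)
cv2.imwrite('pics/q1.png',c[:600])
E
python3 quad.py
```

```text
hull [[332.9, 119.6], [334.1, 231.4], [288.1, 234.4], [278.4, 123.1], [281.4, 120.4]]
white [[330.1, 243.9], [326.9, 246.9], [298.4, 246.1]]
white [[339.4, 206.6], [338.1, 222.9]]
white [[327.1, 167.9], [328.1, 223.9], [305.1, 225.1], [290.1, 199.1], [287.6, 170.1]]
white [[332.9, 103.4], [333.1, 118.1], [285.4, 118.6], [285.9, 104.4]]
org [[326.4, 234.6], [325.9, 238.6], [297.1, 238.6], [297.1, 234.6]]
```

View pics/q1.png

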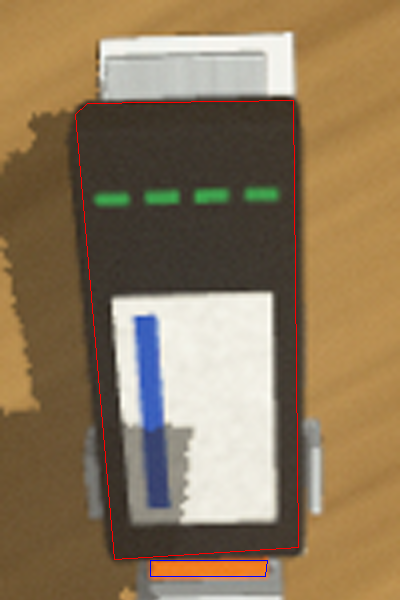

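```bash
cat > fit.py <<'E'
from h import *
from scipy.optimize import least_squares
m=np.load('w1.npy',allow_pickle=True).item()
px=np.array([[279.1,119.9],[333.9,119.4],[287.9,233.9],[334.9,233.4]])
ob=np.array([[65,28,24],[65,-28,24],[-65,28,24],[-65,-28,24]])/1e3
def P(p):return Ro.from_euler('ZY',[p[3],-p[4]])
for fixed in(0,1):
    def f(p):
        r=np.concatenate([proj(m,P(p).apply(o)+p[:3],True)-u for o,u in zip(ob,px)])
        return np.r_[r,(p[4]-np.radians(24))*(1e3 if fixed else 0)]
    s=least_squares(f,[.5,-.34,.06,-.5,.4]);p=s.x
    print(np.round(p[:3],4),np.round(np.degrees(p[3:]),2),np.round(s.fun,2),'tip',np.round(P(p).apply([-.085,0,.001])+p[:3],4))
# check in top view (initial) 
mt=cams.camera_model('top')
for o in list(ob)+[np.array([-.065,0,.006]),np.array([-.085,0,.006])]:print(np.round(proj(mt,P(p).apply(o)+p[:3]),1))
E
python3 fit.py
python3 - <<'E'
from h import *
im=cv2.imread('pics/top0.png')
h=cv2.cvtColor(im,cv2.COLOR_BGR2HSV)
k=((h[...,2]<60)).astype(np.uint8);k[:, :335]=0;k[:,400:]=0;k[:160]=0;k[245:]=0
cs,_=cv2.findContours(k,cv2.RETR_EXTERNAL,cv2.CHAIN_APPROX_NONE);q=max(cs,key=cv2.contourArea);r=cv2.minAreaRect(q);print(r,cv2.boxPoints(r).round(1).tolist())
E
```

```text
[ 0.5225 -0.3502  0.043 ] [-27.24  12.4 ] [ 0.4   0.8   0.05 -0.54 -1.1   0.23  0.62 -0.48 -0.  ] tip [ 0.4485 -0.3121  0.0257]
[ 0.5264 -0.3535  0.0704] [-27.65  23.99] [-2.64  1.65  2.97  0.53 -1.9  -1.07  1.49 -1.48 -0.16] tip [ 0.4573 -0.3172  0.0367]
[373.4 169. ]
[396.2 181.8]
[345.1 219.2]
[367.1 231.5]
[357.1 223. ]
[352.9 230.3]
((369.2742004394531, 201.7220458984375), (23.751604080200195, 56.783447265625), 29.538782119750977) [[344.8999938964844, 220.60000610351562], [372.8999938964844, 171.1999969482422], [393.6000061035156, 182.89999389648438], [365.6000061035156, 232.3000030517578]]
```

```bash
cat > fit2.py <<'E'
from h import *
from scipy.optimize import least_squares
m=np.load('w1.npy',allow_pickle=True).item();mt=cams.camera_model('top')
px=np.array([[279.1,119.9],[333.9,119.4],[287.9,233.9],[334.9,233.4]])
pt=np.array([[372.9,171.2],[393.6,182.9],[344.9,220.6],[365.6,232.3]])
ob=np.array([[65,28,24],[65,-28,24],[-65,28,24],[-65,-28,24]])/1e3
def P(p):return Ro.from_euler('ZY',[p[3],-np.radians(24)])
def f(p):
    X=P(p).apply(ob)+p[:3]
    a=np.concatenate([(proj(m,x+p[4:7],True)-u)/1.5 for x,u in zip(X,px)])
    b=np.concatenate([(proj(mt,x+p[7:10])-u)/1. for x,u in zip(X,pt)])
    return np.r_[a,b,p[4:]/.0015]
s=least_squares(f,np.r_[.52,-.35,.06,-.5,np.zeros(6)],x_scale=np.r_[.01,.01,.01,.1,np.ones(6)*.002]);p=s.x
print(np.round(p,4),np.degrees(p[3]),np.round(s.fun,2),'tip',np.round(P(p).apply([-.085,0,.001])+p[:3],4),'top centre',np.round(P(p).apply([0,0,.024])+p[:3],4))
C=np.linalg.inv(s.jac.T@s.jac);print('sig',np.sqrt(np.diag(C))[:4])
E
python3 fit2.py
```

```text
[ 5.252e-01 -3.524e-01  6.640e-02 -4.812e-01  9.000e-04 -7.000e-04
  3.000e-04 -9.000e-04  7.000e-04 -3.000e-04] -27.572597267538775 [-1.61  1.65  1.71  0.86 -1.11 -0.91  0.86 -1.22 -0.61 -0.88  1.46  0.07
 -0.7  -0.26  0.53  0.24  0.59 -0.46  0.21 -0.59  0.46 -0.21] tip [ 0.456  -0.3162  0.0328] top centre [ 0.5165 -0.3479  0.0883]
sig [0.00126358 0.00125268 0.00444711 0.00962261]
```

Run:
```python
from h import *
m=np.load('w1.npy',allow_pickle=True).item()
yaw=np.radians(-27.6);ax=np.array([np.cos(yaw),np.sin(yaw)]);c=np.array([.5252,-.3524])
for r in(103.6,108.3):
    X=(onz(m,(285.5,r),.095,True)+onz(m,(333,r),.095,True))/2
    d=(X[:2]-c)@ax;lat=(X[:2]-c)@[-ax[1],ax[0]]
    W=np.linalg.norm(onz(m,(285.5,r),.095,True)-onz(m,(333,r),.095,True))
    print(X.round(4),'ahead',d.round(4),'lat',lat.round(4),'width',W.round(4),'z0',.095-d*np.tan(np.radians(24)))
```

```text
[ 0.5862 -0.387   0.095 ] ahead 0.0701 lat -0.0024 width 0.0469 z0 0.06379511767964943
[ 0.582  -0.3847  0.095 ] ahead 0.0653 lat -0.0023 width 0.0469 z0 0.06591846284326773
```

Request:
servo_tool --moves "0.036 -0.0124 0.03 -1.1 0.087;0.036 -0.0124 0.065 -1.1 0.087;0.036 -0.0124 0.1 -1.1 0.087;0.036 -0.0124 0.13 -1.1 0.087;0.036 -0.0124 0.13 -1.1 0.087;0.036 -0.0124 0.13 -1.1 0.087"

```text
time: 1.53
position: [0.5124, -0.3564, 0.1497]
tool_rot: [0.97, -0.243, -0.003, -0.001]
ft_force: [-0.2, -0.1, 0.8]
grip_width: 0.0869
grip_force: 0.0
```

Run:
```python
from h import *
o=get_obs();R=Ro.from_quat(o['tool_rot']);print(np.round(o['position'],4),R.as_matrix().round(4))
print('tool delta',R.inv().apply(np.array([.5203,-.351,.072])-o['position']).round(4))
```

```text
[ 0.5124 -0.3564  0.1497] [[ 0.8818 -0.4717 -0.0043]
 [-0.4717 -0.8818  0.0038]
 [-0.0056 -0.0013 -1.    ]]
tool delta [ 0.0048 -0.0083  0.0776]
```

Request:
servo_tool --moves "0.0045 -0.008 0.03 0 0.087;0.0045 -0.008 0.055 0 0.087;0.0045 -0.008 0.07 0 0.087;0.0045 -0.008 0.078 0 0.087;0.0045 -0.008 0.078 0 0.087;0.0045 -0.008 0.078 0 0.087"

```text
time: 2.03
position: [0.5232, -0.3529, 0.0756]
tool_rot: [0.97, -0.243, 0.001, 0.001]
ft_force: [-0.1, -0.2, -0.0]
grip_width: 0.0869
grip_force: 0.0
```

Run:
```python
from h import *
o=get_obs();print(np.round(o['position'],4),o['ft_force'].round(2))
m=cams.camera_model('wrist');im=cams.camera('wrist');cv2.imwrite('pics/w2.png',im);np.save('w2.npy',m,allow_pickle=True)
```

```text
[ 0.5232 -0.3529  0.0756] [-0.14 -0.18 -0.02]
```

View pics/w2.png

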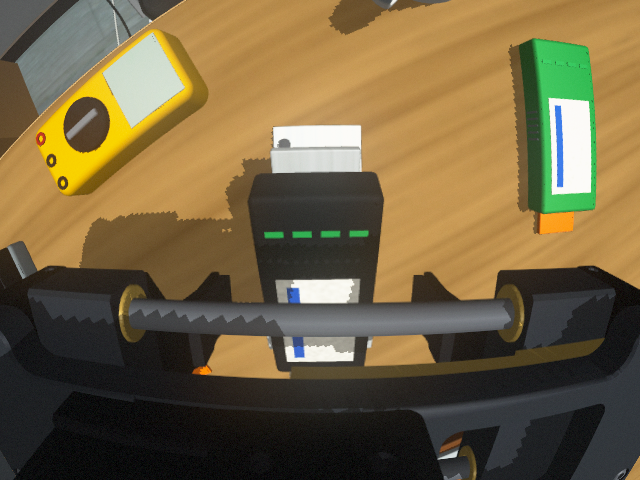

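The pack (250–383 px) sits centred between the fingers (230 and 415). Closing.

Request:
servo_tool --moves "0 0 0 0 0.05;0 0 0 0 0.05;0 0 0 0 0.05;0 0 0 0 0.05;0 0 0 0 0.05;0 0 0 0 0.05;0 0 0 0 0.05;0 0 0 0 0.05" --grip_force 30

```text
time: 2.75
position: [0.5224, -0.3507, 0.0739]
tool_rot: [0.97, -0.242, -0.0, -0.0]
ft_force: [-2.3, 0.4, 5.2]
grip_width: 0.0511
grip_force: 2.4
```

Run:
```python
from h import *
o=get_obs();print(np.round(o['position'],4),o['ft_force'].round(2),o['grip_width'],o['grip_force'],Ro.from_quat(o['tool_rot']).as_euler('ZYX',degrees=True),o['q'].round(2))
# tester measurement from w1 and top0: orange lip & knob
for n,f in(('w1',1),('top0',0)):
    im=cv2.imread(f'pics/{n}.png');
    h=cv2.cvtColor(im,cv2.COLOR_BGR2HSV);k=cv2.inRange(h,np.array((5,150,90)),np.array((22,255,255)))
    k=cv2.morphologyEx(k,cv2.MORPH_OPEN,np.ones((2,2)))
    cs,_=cv2.findContours(k,cv2.RETR_EXTERNAL,cv2.CHAIN_APPROX_NONE)
    for c in cs:
        if cv2.contourArea(c)>30:
            r=cv2.minAreaRect(c)
            if r[0][0]<330 and 130<r[0][1]<300: print(n,cv2.contourArea(c),cv2.boxPoints(r).round(1).tolist())
im=cv2.imread('pics/top0.png')
cv2.imwrite('pics/c3.png',cv2.resize(im[130:245,210:275],None,fx=5,fy=5,interpolation=cv2.INTER_CUBIC))
```

```text
[ 0.5224 -0.3507  0.0739] [-2.25  0.44  5.18] 0.05106051665216245 2.3727341601625085 [-2.80225661e+01  4.79016544e-02 -1.79960544e+02] [-0.77  0.69  1.52  0.    0.93  1.29]
w1 134.5 [[283.70001220703125, 294.8999938964844], [309.3999938964844, 284.3999938964844], [313.79998779296875, 295.20001220703125], [288.1000061035156, 305.70001220703125]]
w1 42.5 [[228.1999969482422, 274.29998779296875], [239.8000030517578, 265.70001220703125], [243.5, 270.6000061035156], [232.0, 279.29998779296875]]
w1 174.0 [[223.10000610351562, 259.79998779296875], [240.0, 249.60000610351562], [245.60000610351562, 259.0], [228.6999969482422, 269.20001220703125]]
w1 121.5 [[298.0, 235.0], [327.0, 235.0], [327.0, 240.0], [298.0, 240.0]]
w1 141.5 [[1.5, 250.5], [29.5, 222.5], [35.0, 228.0], [7.0, 256.0]]
w1 50.0 [[40.5, 231.5], [52.0, 220.0], [57.0, 225.0], [45.5, 236.5]]
w1 192.0 [[66.0999984741211, 214.1999969482422], [83.80000305175781, 207.10000610351562], [88.69999694824219, 219.10000610351562], [70.9000015258789, 226.1999969482422]]
w1 62.0 [[32.79999923706055, 218.5], [47.5, 199.6999969482422], [54.0, 204.8000030517578], [39.400001525878906, 223.60000610351562]]
w1 707.5 [[169.60000610351562, 192.5], [256.79998779296875, 141.1999969482422], [265.0, 155.1999969482422], [177.8000030517578, 206.5]]
top0 62.0 [[300.0, 221.0], [311.0, 221.0], [311.0, 227.0], [300.0, 227.0]]
top0 471.5 [[217.89999389648438, 234.3000030517578], [219.10000610351562, 220.5], [259.1000061035156, 224.10000610351562], [257.79998779296875, 237.89999389648438]]
top0 35.5 [[241.0, 146.0], [248.0, 146.0], [248.0, 152.0], [241.0, 152.0]]
```

View pics/c3.png

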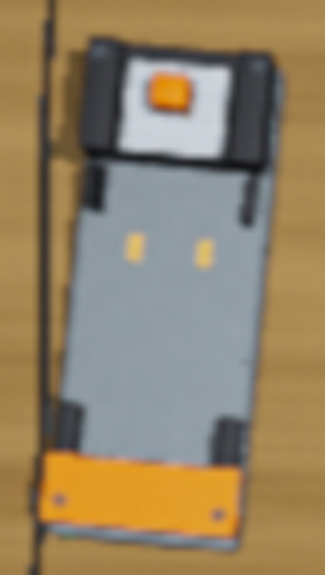

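The top crop shows the tester deck with its lip front edge along crop row ~460 and the knob at (170,92). The 51 mm opening is doubtful for a 56 mm pack, so I'll command the fingers fully closed and check.

Request:
servo_tool --moves "0 0 0 0 0.045;0 0 0 0 0.045;0 0 0 0 0.045" --grip_force 30

```text
time: 3.0
position: [0.5222, -0.3509, 0.0742]
tool_rot: [0.97, -0.242, -0.0, -0.0]
ft_force: [-0.7, 2.7, 5.3]
grip_width: 0.0455
grip_force: 2.9
```

Run:
```python
from h import *
o=get_obs();print(o['time'],np.round(o['position'],4),o['ft_force'].round(2),o['grip_width'],o['grip_force'])
im=cams.camera('wrist');cv2.imwrite('pics/w3.png',im[100:400,100:540]);im=cams.camera('scene');cv2.imwrite('pics/s3.png',cv2.resize(im[180:290,280:400],None,fx=3,fy=3))
a=cv2.imread('pics/w3.png');b=cv2.resize(cv2.imread('pics/s3.png'),(327,300));cv2.imwrite('pics/m3.png',np.hstack([a,b]))
```

```text
3.0 [ 0.5222 -0.3509  0.0742] [-0.67  2.69  5.33] 0.04545993227910535 2.8807918874577965
```

View pics/m3.png

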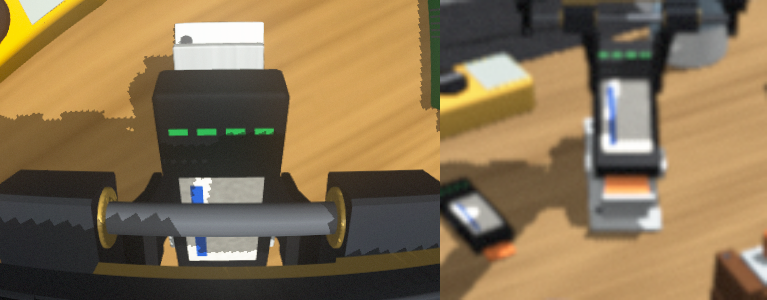

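The left half shows the fingers overlapping the pack's top edges beside the label, at about (150,200) and (290,200). They slid over the top, so the pack lies lower than I estimated. I'll open, lift, and triangulate the LED row and label from w1 and w2.

Request:
servo_tool --moves "0 0 -0.02 0 0.087;0 0 -0.04 0 0.087;0 0 -0.06 0 0.087;0 0 -0.06 0 0.087;0 0 -0.06 0 0.087;0 0 -0.06 0 0.087;0 0 -0.06 0 0.087"

```text
time: 3.68
position: [0.5216, -0.3507, 0.1322]
tool_rot: [0.97, -0.242, -0.001, -0.001]
ft_force: [-1.1, -0.7, -0.4]
grip_width: 0.0827
grip_force: 0.0
```

```bash
cat > led.py <<'E'
from h import *
from scipy.optimize import least_squares
import sys
def leds(im,fish_mask):
    h=cv2.cvtColor(im,cv2.COLOR_BGR2HSV);k=cv2.inRange(h,np.array((45,80,60)),np.array((80,255,255)))
    x0,x1=fish_mask;k[:,:x0]=0;k[:,x1:]=0;k[300:]=0
    cs,_=cv2.findContours(k,cv2.RETR_EXTERNAL,cv2.CHAIN_APPROX_NONE)
    out=[]
    for c in cs:
        if 3<=cv2.contourArea(c)<300:
            M=cv2.moments(c);out.append((M['m10']/M['m00'],M['m01']/M['m00']))
    return np.array(sorted(out))
m1=np.load('w1.npy',allow_pickle=True).item();m2=np.load('w2.npy',allow_pickle=True).item();mt=cams.camera_model('top')
o=get_obs();m4=cams.camera_model('wrist');im4=cams.camera('wrist');cv2.imwrite('pics/w4.png',im4);np.save('w4.npy',m4,allow_pickle=True);print(o['position'].round(4))
V=[(m1,leds(cv2.imread('pics/w1.png'),(270,345)),1),(m2,leds(cv2.imread('pics/w2.png'),(240,395)),1),(m4,leds(im4,(240,395)),1)]
for v in V:print(v[1].round(1).tolist())
def tri(obs):
    A=np.zeros((3,3));b=np.zeros(3)
    for m,u,f in obs:
        c,d=ray(m,u,f);d/=np.linalg.norm(d);Q=np.eye(3)-np.outer(d,d);A+=Q;b+=Q@c
    return np.linalg.solve(A,b)
for sel in([0,1],[0,2],[1,2]):
  for i in(0,3):
    try:print(sel,i,tri([(V[s][0],V[s][1][i],1) for s in sel]).round(4))
    except Exception as e:print(e)
E
python3 led.py
```

```text
[ 0.5216 -0.3507  0.1322]
[[287.5, 144.5], [300.1, 143.5], [312.3, 143.5], [325.0, 143.1]]
[[273.6, 234.6], [301.5, 234.0], [330.1, 233.6], [358.4, 233.1]]
[[289.0, 207.5], [309.9, 207.2], [331.0, 206.5], [352.0, 206.5]]
[0, 1] 0 [ 0.56   -0.3491  0.1058]
[0, 1] 3 [ 0.5436 -0.3813  0.1058]
[0, 2] 0 [ 0.5597 -0.3496  0.1075]
[0, 2] 3 [ 0.5435 -0.3815  0.1089]
[1, 2] 0 [ 0.5599 -0.3498  0.1076]
[1, 2] 3 [ 0.5416 -0.3815  0.0983]
```

The LED row triangulates to z = 0.106, which matches my pose estimate. So the open fingertips must be retracted behind the shut-finger TCP by the linkage, and I need to go about 16 mm deeper.

Request:
servo_tool --moves "0 -0.001 0.03 0 0.087;0 -0.001 0.05 0 0.087;0 -0.001 0.065 0 0.087;0 -0.001 0.074 0 0.087;0 -0.001 0.074 0 0.087;0 -0.001 0.074 0 0.05;0 -0.001 0.074 0 0.05;0 -0.001 0.074 0 0.05;0 -0.001 0.074 0 0.05;0 -0.001 0.074 0 0.05" --grip_force 30

```text
time: 4.57
position: [0.5234, -0.3508, 0.0607]
tool_rot: [0.97, -0.242, 0.001, 0.0]
ft_force: [-0.7, 0.2, 0.1]
grip_width: 0.0615
grip_force: 0.0
```

Request:
servo_tool --moves "0 0 0 0 0.045;0 0 0 0 0.045;0 0 0 0 0.045;0 0 0 0 0.045" --grip_force 30

```text
time: 4.9
position: [0.5232, -0.3509, 0.0605]
tool_rot: [0.97, -0.242, 0.0, 0.0]
ft_force: [-1.5, 0.8, 5.5]
grip_width: 0.0556
grip_force: 30.0
```

Request:
servo_tool --moves "0 0 -0.01 0 0.045;0 0 -0.025 0 0.045;0 0 -0.05 0 0.045;0 0 -0.08 0 0.045;0 0 -0.11 0 0.045;0 0 -0.14 0 0.045;0 0 -0.14 0 0.045;0 0 -0.14 0 0.045"

```text
time: 5.57
position: [0.5235, -0.3508, 0.2012]
tool_rot: [0.97, -0.242, 0.001, 0.001]
ft_force: [-0.6, 0.0, -4.5]
grip_width: 0.0559
grip_force: 30.0
```

```bash
python3 - <<'E'
from h import *
from led import leds
E
cat > est.py <<'E'
from h import *
def leds(im,x0=240,x1=395):
    h=cv2.cvtColor(im,cv2.COLOR_BGR2HSV);k=cv2.inRange(h,np.array((45,80,60)),np.array((80,255,255)))
    k[:,:x0]=0;k[:,x1:]=0;k[300:]=0
    cs,_=cv2.findContours(k,cv2.RETR_EXTERNAL,cv2.CHAIN_APPROX_NONE)
    return np.array(sorted([(lambda M:(M['m10']/M['m00'],M['m01']/M['m00']))(cv2.moments(c)) for c in cs if 3<=cv2.contourArea(c)<400]))
E
python3 - <<'E'
from est import *
o=get_obs();print(o['time'],o['position'].round(4),o['grip_width'],o['grip_force'],o['ft_force'].round(2))
m=cams.camera_model('wrist');im=cams.camera('wrist');cv2.imwrite('pics/w5.png',im);np.save('w5.npy',m,allow_pickle=True)
L=leds(im);print(L.round(1).tolist(),leds(cv2.imread('pics/w2.png')).round(1).tolist())
# pack back top edge rows at col 320 
h=cv2.cvtColor(im,cv2.COLOR_BGR2GRAY);print(h[90:260:3,320].tolist())
E
```

```text
[ 0.5235 -0.3508  0.2012]
[[287.5, 144.5], [300.1, 143.5], [312.3, 143.5], [325.0, 143.1]]
[[273.6, 234.6], [301.5, 234.0], [330.1, 233.6], [358.4, 233.1]]
[[273.7, 242.3], [304.5, 242.0], [335.8, 241.5], [366.9, 241.1]]
[0, 1] 0 [ 0.56   -0.3491  0.1058]
[0, 1] 3 [ 0.5436 -0.3813  0.1058]
[0, 2] 0 [ 0.5566 -0.355   0.2491]
[0, 2] 3 [ 0.5428 -0.3804  0.2444]
[1, 2] 0 [ 0.8189 -0.7267  1.7867]
[1, 2] 3 [ 0.8354 -0.3964  1.2438]
5.6167 [ 0.5223 -0.3496  0.1991] 0.05601957639640857 29.96999502182007 [ 0.6   0.38 -3.9 ]
[[273.8, 242.2], [304.6, 242.0], [335.7, 241.5], [367.1, 241.0]] [[273.6, 234.6], [301.5, 234.0], [330.1, 233.6], [358.4, 233.1]]
[164, 166, 168, 173, 175, 178, 179, 182, 180, 168, 165, 169, 167, 232, 253, 253, 253, 253, 202, 232, 232, 232, 231, 231, 230, 230, 231, 229, 62, 59, 61, 54, 56, 55, 50, 51, 56, 57, 58, 53, 53, 47, 48, 47, 46, 46, 43, 44, 43, 48, 45, 46, 46, 42, 44, 36, 32]
```

Run:
```python
from est import *
m1=np.load('w1.npy',allow_pickle=True).item();m5=np.load('w5.npy',allow_pickle=True).item()
Rb=Ro.from_euler('ZY',[np.radians(-27.6),-np.radians(24)]);b=np.array([.5252,-.3524,.0664])
# shift since w1 fit had cam offset
off=np.array([.0009,-.0007,.0003])
P=[]
for u in leds(cv2.imread('pics/w1.png'),270,345):
    c,d=ray(m1,u,True);c=c-off
    n=Rb.apply([0,0,1]);t=n@(b+.024*n-c)/(n@d);X=c+t*d;P.append(Rb.inv().apply(X-b))
P=np.array(P);print('LED in pack',P.round(4).tolist())
Xr=Rb.apply(P)+b
tg=np.array([.5232,-.3509,.0605]);tn=np.array([.5226,-.3499,.1997])
Rg=Ro.from_quat(get_obs()['tool_rot'])
print('yaw now',Rg.as_euler('ZYX',degrees=True))
for x in Xr:print(proj(m5,x+tn-tg+off,True).round(1))
# sensitivity: pitch +2deg about the TCP, dz +2mm
for dp,dz in((2,0),(-2,0),(0,.003)):
    q=Ro.from_euler('ZY',[np.radians(-27.6),-np.radians(24+dp)])
    loc=Rb.inv().apply(Xr-tg-np.array([0,0,.01]))
    print(dp,dz,[proj(m5,x+tn+np.array([0,0,.01+dz])+off,True).round(1).tolist() for x in q.apply(loc)[[0,3]]])
```

```text
LED in pack [[0.0416, 0.0192, 0.024], [0.0422, 0.0071, 0.024], [0.0418, -0.0047, 0.024], [0.0419, -0.0169, 0.024]]
yaw now [ -28.04078214    0.24876301 -179.91641619]
[272.9 241.1]
[304.4 239.6]
[335.3 240. ]
[366.9 239.6]
2 0 [[272.7, 244.9], [367.2, 243.4]]
-2 0 [[273.1, 237.4], [366.7, 235.9]]
0 0.003 [[271.9, 243.1], [367.9, 241.6]]
```

The pack is firmly held (56 mm, 30 N) and the LED positions match a rigid lift at 24°. Next I measure the tester with the wrist camera, first from the side.

Request:
servo_tool --moves "-0.01 -0.02 -0.05 -7 0.045;-0.02 -0.035 -0.05 -14 0.045;-0.03 -0.05 -0.05 -21 0.045;-0.04 -0.069 -0.05 -28 0.045;-0.04 -0.069 -0.05 -35 0.045;-0.04 -0.069 -0.05 -42 0.045;-0.04 -0.069 -0.05 -49 0.045;-0.04 -0.069 -0.05 -56 0.045;-0.04 -0.069 -0.05 -63 0.045;-0.04 -0.069 -0.05 -70 0.045"

```text
time: 6.5
position: [0.5185, -0.2694, 0.2466]
tool_rot: [0.933, 0.361, -0.002, -0.003]
ft_force: [-0.3, -0.3, -3.2]
grip_width: 0.0555
grip_force: 30.0
```

Request:
servo_tool --moves "0 0 0 -7 0.045;0 0 0 -14 0.045;0 0 0 -21 0.045;0 0 0 -28 0.045;0 0 0 -35 0.045;0 0 0 -42 0.045;0 0 0 -48 0.045;0 0 0 -48 0.045;0 0 0 -48 0.045;0 0 0 -48 0.045"

```text
time: 7.33
position: [0.5194, -0.2702, 0.2482]
tool_rot: [0.708, 0.706, -0.0, -0.002]
ft_force: [0.4, 0.3, -3.1]
grip_width: 0.0559
grip_force: 30.0
```

Run:
```python
from est import *
o=get_obs();print(o['time'],o['position'].round(4),Ro.from_quat(o['tool_rot']).as_euler('ZYX',degrees=True).round(2))
m=cams.camera_model('wrist');im=cams.camera('wrist');cv2.imwrite('pics/w6.png',im);np.save('w6.npy',m,allow_pickle=True)
t=cams.camera('top');cv2.imwrite('pics/top6.png',t)
print('cam',(-m['R'].T@m['t']).round(3),leds(im,230,420).round(1).tolist())
```

```text
7.3333 [ 0.5194 -0.2702  0.2482] [ 8.9830e+01 -1.2000e-01 -1.7986e+02]
cam [ 0.52  -0.201  0.432] [[273.6, 242.4], [304.2, 241.7], [336.0, 241.5], [353.5, 135.5], [353.9, 142.9], [354.2, 149.7], [354.5, 157.0], [366.6, 241.4]]
```

View pics/w6.png

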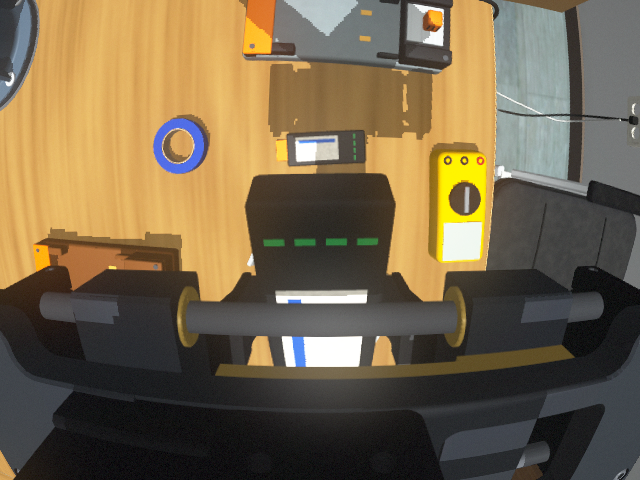

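The side view shows the tester at the top edge with its lip at (262,25) and knob at (432,18), the small look-alike at (320,150) and the tape at (180,145). The camera's nadir is near row 147, so I'll hover aligned with the tester with the camera above the lip.

Request:
servo_tool --moves "0.02 -0.013 0 7 0.045;0.045 -0.028 0 14 0.045;0.075 -0.045 0 21 0.045;0.105 -0.065 0 28 0.045;0.135 -0.084 0 35 0.045;0.165 -0.103 0 42 0.045;0.19 -0.118 0 49 0.045;0.205 -0.128 0 56 0.045;0.215 -0.134 0 63 0.045;0.215 -0.134 0 70 0.045"

```text
time: 8.27
position: [0.3836, -0.053, 0.2498]
tool_rot: [0.985, 0.171, -0.001, -0.001]
ft_force: [0.0, 0.3, -3.7]
grip_width: 0.0556
grip_force: 30.0
```

Request:
servo_tool --moves "0 0 0 7 0.045;0 0 0 14 0.045;0 0 0 21 0.045;0 0 0 25 0.045;0 0 0 25 0.045;0 0 0 25 0.045;0 0 0 25 0.045"

```text
time: 8.85
position: [0.3862, -0.0557, 0.2499]
tool_rot: [0.999, -0.043, 0.0, 0.0]
ft_force: [0.5, -0.3, -2.9]
grip_width: 0.0557
grip_force: 30.0
```

Run:
```python
from est import *
o=get_obs();print(o['time'],o['position'].round(4),Ro.from_quat(o['tool_rot']).as_euler('ZYX',degrees=True).round(2),o['q'].round(2),o['ft_force'].round(1))
m=cams.camera_model('wrist');im=cams.camera('wrist');cv2.imwrite('pics/w7.png',im);np.save('w7.npy',m,allow_pickle=True)
print('cam',(-m['R'].T@m['t']).round(3),leds(im,230,420).round(1).tolist())
h=cv2.cvtColor(im,cv2.COLOR_BGR2HSV);k=cv2.inRange(h,np.array((5,150,90)),np.array((18,255,255)))
cs,_=cv2.findContours(k,cv2.RETR_EXTERNAL,cv2.CHAIN_APPROX_NONE)
for c in cs:
    a=cv2.contourArea(c)
    if a>40:
        r=cv2.minAreaRect(c);B=cv2.boxPoints(r);print(a,B.round(1).tolist(),[onz(m,b,.04,True)[:2].round(4).tolist() for b in B])
```

```text
8.85 [ 0.3862 -0.0557  0.2499] [-4.9600e+00 -2.0000e-02  1.7999e+02] [-0.43  0.13  1.91  0.    1.09  1.23] [ 0.5 -0.3 -2.9]
cam [ 0.454 -0.061  0.433] [[274.0, 242.3], [304.6, 241.7], [336.0, 241.5], [366.8, 241.4]]
173.0 [[510.29998779296875, 469.79998779296875], [539.4000244140625, 464.5], [541.5999755859375, 476.5], [512.5, 481.79998779296875]] [[-0.0966, -0.3506], [-0.1074, -0.4157], [-0.1525, -0.4344], [-0.1395, -0.3657]]
133.5 [[620.7000122070312, 243.10000610351562], [638.2000122070312, 238.10000610351562], [641.7000122070312, 250.39999389648438], [624.2000122070312, 255.39999389648438]] [[0.3113, -0.4751], [0.3152, -0.5154], [0.2951, -0.5285], [0.2918, -0.4869]]
64.0 [[597.9000244140625, 236.0], [623.7999877929688, 234.5], [624.4000244140625, 245.39999389648438], [598.5, 247.0]] [[0.3258, -0.4247], [0.3235, -0.4799], [0.3069, -0.4843], [0.31, -0.4282]]
650.0 [[537.0999755859375, 282.29998779296875], [550.4000244140625, 226.89999389648438], [584.9000244140625, 235.1999969482422], [571.5999755859375, 290.6000061035156]] [[0.2725, -0.324], [0.3445, -0.338], [0.3289, -0.3993], [0
[... 2311 characters left out ...]
95, -0.4452], [0.5956, -0.4515], [0.6017, -0.5276], [0.5843, -0.52]]
209.5 [[461.79998779296875, 41.900001525878906], [462.29998779296875, 33.29999923706055], [518.2999877929688, 36.599998474121094], [517.7999877929688, 45.20000076293945]] [[0.5638, -0.2263], [0.5742, -0.2282], [0.5759, -0.3017], [0.565, -0.2994]]
105.5 [[537.0, 0.0], [573.0, 0.0], [573.0, 7.0], [537.0, 7.0]] [[0.629, -0.3387], [0.6398, -0.3997], [0.6292, -0.3972], [0.6191, -0.3367]]
101.0 [[482.70001220703125, 2.799999952316284], [483.70001220703125, -5.699999809265137], [536.7999877929688, 0.6000000238418579], [535.7999877929688, 9.100000381469727]] [[0.6148, -0.26], [0.6264, -0.2632], [0.6281, -0.3381], [0.6159, -0.3342]]
```

Run:
```python
from est import *
m=np.load('w7.npy',allow_pickle=True).item()
im=cv2.imread('pics/w7.png');h=cv2.cvtColor(im,cv2.COLOR_BGR2HSV)
k=cv2.inRange(h,np.array((8,205,110)),np.array((22,255,255)));k[:,:230]=0;k[:,430:]=0;k[185:]=0
cs,_=cv2.findContours(k,cv2.RETR_EXTERNAL,cv2.CHAIN_APPROX_NONE)
for c in cs:
    a=cv2.contourArea(c)
    if a>20:
        r=cv2.minAreaRect(c);B=cv2.boxPoints(r);print(a,B.round(1).tolist(),[onz(m,b,.04,True)[:2].round(4).tolist() for b in B])
for r in(20,40,60,80,100,120,130):print(r,[tuple(h[r,c].tolist()) for c in range(276,396,6)])
```

```text
20 [(18, 31, 82), (19, 37, 76), (90, 16, 202), (90, 18, 202), (90, 17, 206), (94, 18, 210), (90, 20, 205), (94, 18, 207), (90, 17, 206), (92, 21, 208), (95, 16, 206), (21, 43, 78), (18, 33, 94), (19, 129, 230), (18, 129, 232), (19, 132, 231), (19, 132, 232), (19, 134, 233), (19, 138, 231), (19, 134, 232)]
40 [(90, 13, 189), (90, 16, 206), (96, 17, 212), (92, 20, 207), (84, 12, 206), (95, 16, 209), (98, 19, 212), (92, 18, 211), (75, 12, 212), (29, 24, 220), (86, 19, 216), (92, 17, 213), (90, 16, 212), (18, 133, 226), (18, 137, 226), (18, 139, 226), (18, 134, 227), (18, 139, 225), (18, 138, 223), (18, 141, 226)]
60 [(87, 15, 188), (90, 15, 208), (92, 16, 209), (95, 16, 209), (92, 17, 211), (95, 20, 212), (93, 14, 213), (92, 18, 213), (96, 19, 217), (94, 18, 214), (92, 17, 215), (92, 18, 215), (92, 16, 218), (19, 131, 233), (19, 129, 232), (19, 130, 234), (19, 132, 233), (19, 133, 234), (19, 131, 234), (19, 132, 235)]
80 [(83, 13, 181), (93, 13, 208), (93, 15, 211), (90, 14, 212), (93, 14, 212), (94, 19, 214), (93, 14, 213), (90, 15, 216), (94, 16, 217), (93, 13, 219), (88, 15, 220), (9
[... 343 characters left out ...]
187), (19, 135, 231), (18, 138, 229), (18, 138, 229), (18, 137, 231), (19, 137, 231), (19, 136, 230)]
120 [(10, 67, 107), (10, 45, 126), (90, 8, 212), (90, 6, 215), (90, 5, 212), (90, 5, 213), (78, 6, 217), (83, 5, 217), (80, 3, 220), (90, 3, 220), (84, 6, 219), (10, 32, 143), (9, 54, 133), (13, 91, 131), (18, 137, 233), (18, 138, 232), (19, 141, 232), (19, 138, 233), (19, 138, 233), (19, 140, 234)]
130 [(8, 85, 108), (8, 52, 127), (68, 5, 207), (90, 4, 211), (90, 2, 209), (90, 4, 216), (75, 2, 219), (60, 1, 216), (90, 1, 218), (75, 2, 221), (90, 2, 221), (6, 33, 147), (7, 57, 134), (11, 95, 131), (18, 144, 228), (18, 145, 227), (18, 147, 226), (18, 146, 226), (18, 147, 224), (18, 144, 226)]
```

Run:
```python
from est import *
im=cv2.imread('pics/w7.png');h=cv2.cvtColor(im,cv2.COLOR_BGR2HSV)
def cl(p):
    H,S,V=map(int,p)
    if S>175 and H<20:return 'O'
    if S>100:return 'w' if V>170 else 'd'
    if V<70:return '#'
    if V<150:return '+'
    return '.'
for r in range(0,186,3):print('%3d '%r+''.join(cl(h[r,c]) for c in range(258,382)))
```

```text
0 .wwwddddddddd++++++++++++++++++++..........................................++++++++++++++++++++wwwwwwwwwwwwwwwwwwwwwwwwwwwww
  3 wwwdddddddddd++++++++++++++++++++...................................+++++++++++++++++++++++++++wwwwwwwwwwwwwwwwwwwwwwwwwwwww
  6 dwwwdddddddddd++++++++++++++++++++++++++++++++++++++++++++++++++++++++++++++++++++++++++++++++wwwwwwwwwwwwwwwwwwwwwwwwwwwwww
  9 dwwwddddddddddd+++++++++++++++++++++++++++++++++++++++++++++++++++++++++++++++++++++++++++++++wwwwwwwwwwwwwwwwwwwwwwwwwwwwww
 12 +wwwddddddddddd++++++++++++++++++++++++++++++++++++++++++++++++++++++++++++++++++++++++++++++.wwwwwwwwwwwwwwwwwwwwwwwwwwwwww
 15 +wwwddddddddddd++++++++++++++++++++.................................................++++++++..wwwwwwwwwwwwwwwwwwwwwwwwwwwwww
 18 ++wdddddddddddd+++++++++++........................................................++++++++++..wwwwwwwwwwwwwwwwwwwwwwwwwwwwww
 21 +dwwwwwwddddddd++++++++++++.......................................................++++++++++..wwwwwwwwwwwwwwwwwwwwwwwwwwwwww
 24 ++wwwwwwwwddddd++++++++++++.......................................
[... 6195 characters left out ...]
wwwwwwwwwwwwwwwwwwwwwwwwwwwwwwwwwwwwwwwwwwwwwwwwwwwwwww
171 dddddddddddddd++++dddddddddddddddddwwwwwwwwwwwwwwwwwwwwwwwwwwwwwwwwwwwwwwwwwwwwwwwwwwwwwwwwwwwwwwwwwwwwwwwwwwwwwwwwwwwwwwwww
174 dddddddddddddddddddddddddddddddddddddddddddddddddddddddddddddddddddddddddddddddddddddddddddddddddddddddddddddddddddddddddddd
177 ddd+dddddddddddddddddddddddddddddddddddddddddddddddddddddddddddddddddddddddddddddddddddddddddddddddddddddddddddddddddddddddd
180 +++ddddd++dddddddddddddddddddddddddddddddddddddddddddddddddddddddddddddddddddddddddddddddddddddddddddddddddddddddddddddddddd
183 ++d+d++ddddddddddddddddddddddddddddddddddddddddddddddddddddddddddddddddddddddddddddddddddddddddddddddddddddddddddddddddddddd
```

Run:
```python
from est import *
m=np.load('w7.npy',allow_pickle=True).item();W=lambda u,z:onz(m,u,z,True)[:2]
im=cv2.imread('pics/w7.png').astype(float);g=im.mean(2);h=cv2.cvtColor(im.astype(np.uint8),cv2.COLOR_BGR2HSV).astype(float)
# subpixel edges: left deck edge by gray gradient, right by saturation
L=[];Rr=[]
for r in range(42,108,3):
    c=np.arange(268,284);d=np.abs(np.diff(g[r,268:285]));L.append(((c[np.argmax(d)]+.5),r))
    c=np.arange(346,362);d=np.abs(np.diff(h[r,346:363,1]));Rr.append(((c*d).sum()/d.sum()+.5,r))
Lw=np.array([W(u,.022) for u in L]);Rw=np.array([W(u,.022) for u in Rr])
for P in(Lw,Rw):
    f=np.polyfit(P[:,0],P[:,1],1);print('edge yaw',np.degrees(np.arctan(f[0])).round(2),'y at .5',np.polyval(f,.5).round(4))
for r in(117,123,129):
    a=W((286.5,r),.022);b=W((339,r),.022);print('cheek base',a.round(4),b.round(4),np.linalg.norm(a-b).round(4),((a+b)/2).round(4))
# lip front edge: hue/sat jump along columns
for c in range(290,336,6):
    s=h[124:140,c,1];d=np.diff(s);i=np.argmax(d);u=(c,124+i+.5);print(c,u[1],W(u,.040).round(4))
print('lip rear',W((310,161),.040).round(4),'ends',W((273.5,147),.040).round(4),W((355,145),.040).round(4))
print('LED lateral bias: LED mean px',leds(cv2.imread('pics/w7.png'),230,420)[:,0].mean())
# expected px for LEDs centred on tool axis
o=get_obs();T=Ro.from_quat(o['tool_rot'])
zrel=.0059+.042*.4067+.024*.9135; al=.0025+.042*.9135-.024*.4067
print(proj(m,o['position']+T.apply([al,0,-zrel]),True))
```

```text
edge yaw -4.22 y at .5 -0.0097
edge yaw -4.02 y at .5 -0.1013
cheek base [ 0.4894 -0.0263] [ 0.4841 -0.0834] 0.0573 [ 0.4867 -0.0548]
cheek base [ 0.4827 -0.0257] [ 0.4775 -0.0828] 0.0573 [ 0.4801 -0.0542]
cheek base [ 0.4761 -0.0251] [ 0.4708 -0.0822] 0.0574 [ 0.4735 -0.0537]
290 133.5 [ 0.47   -0.0299]
296 132.5 [ 0.4704 -0.0362]
302 132.5 [ 0.4698 -0.0425]
308 132.5 [ 0.4692 -0.0487]
314 131.5 [ 0.4697 -0.0551]
320 132.5 [ 0.4681 -0.0612]
326 132.5 [ 0.4675 -0.0675]
332 131.5 [ 0.4681 -0.0738]
lip rear [ 0.4389 -0.0481] ends [ 0.4575 -0.0112] [ 0.452  -0.0967]
LED lateral bias: LED mean px 320.34904606726957
[322.30499646 243.16989677]
```

```bash
cat > ba.py <<'E'
from est import *
from scipy.optimize import least_squares
ld=lambda n:(np.load(n+'.npy',allow_pickle=True).item(),cv2.imread(f'pics/{n}.png'))
N=['w1','w2','w4','w5','w6','w7']
V={n:ld(n) for n in N}
# w4/w5 overwritten pictures check: led.py re-ran -> w4.npy/png pair consistent
def comps(im,lo,hi,amin,amax):
    h=cv2.cvtColor(im,cv2.COLOR_BGR2HSV);k=cv2.inRange(h,np.array(lo),np.array(hi));n,_,st,ce=cv2.connectedComponentsWithStats(k)
    return [(ce[i].round(1).tolist(),int(st[i,4])) for i in range(1,n) if amin<=st[i,4]<=amax]
for n in N:
    im=V[n][1]
    print(n,'green',[c for c in comps(im,(45,70,50),(80,255,255),4,60)],'blue',comps(im,(105,150,80),(125,255,255),300,5000),'yel',comps(im,(22,200,120),(30,255,255),800,20000))
E
python3 ba.py
```

```text
w1 green [([324.9, 143.0], 42), ([287.5, 144.5], 36), ([300.1, 143.6], 36), ([312.4, 143.5], 39), ([203.6, 202.3], 9), ([198.4, 206.1], 8), ([193.9, 209.2], 8), ([189.1, 212.6], 7)] blue [([272.7, 347.2], 371)] yel [([181.7, 103.5], 2143)]
w2 green [] blue [([559.1, 145.4], 443)] yel [([100.3, 125.8], 5620)]
w4 green [([193.7, 248.6], 14), ([188.2, 252.2], 12), ([182.5, 256.0], 14), ([177.2, 259.2], 14)] blue [] yel [([166.5, 129.1], 3167)]
w5 green [([193.5, 246.6], 15), ([188.0, 250.5], 14), ([182.4, 254.2], 13), ([177.1, 257.5], 15)] blue [] yel [([166.3, 126.3], 3203)]
w6 green [([353.7, 135.2], 12), ([354.0, 143.0], 13), ([354.2, 149.8], 13), ([354.5, 157.0], 10)] blue [([179.0, 145.4], 1150)] yel [([458.7, 191.6], 2605)]
w7 green [([425.3, 53.5], 11), ([432.0, 53.5], 10), ([438.9, 53.1], 14), ([445.1, 52.9], 14)] blue [([439.5, 224.5], 1159)] yel []
```

```bash
cat > ba2.py <<'E'
from h import *
from scipy.optimize import least_squares
M={n:np.load(n+'.npy',allow_pickle=True).item() for n in('w1','w5','w6','w7')}
sm={'w1':[(189.1,212.6),(193.9,209.2),(198.4,206.1),(203.6,202.3)],'w5':[(177.1,257.5),(182.4,254.2),(188,250.5),(193.5,246.6)],
'w6':[(353.7,135.2),(354,143),(354.2,149.8),(354.5,157)],'w7':[(425.3,53.5),(432,53.5),(438.9,53.1),(445.1,52.9)]}
tape={'w6':(179,145.4),'w7':(439.5,224.5)}
def pj(m,X,t,r):
    Rr=Ro.from_rotvec(r).as_matrix();mm=dict(m,R=Rr@m['R'],t=Rr@np.array(m['t'])+t);return proj(mm,X,True)
def f(p,full=True):
    t=p[:3];r=p[3:6]
    e=[]
    for i in range(4):
        X=p[6+3*i:9+3*i]
        for n in sm:e+=list((pj(M[n],X,t,r)-sm[n][i])/.7)
    X=np.r_[p[18:20],.019]
    for n in tape:e+=list((pj(M[n],X,t,r)-tape[n])/1.)
    return np.r_[e,t/.0015,r/.004]
def solve():
    p0=np.r_[np.zeros(6),np.tile([.53,-.2,.015],4),.4,-.2]
    return least_squares(f,p0,x_scale=np.r_[[.002]*3,[.004]*3,[.01]*14])
if __name__=='__main__':
    s=solve();p=s.x;print('t',p[:3].round(4),'r',p[3:6].round(4));print(p[6:18].reshape(4,3).round(4).tolist(),p[18:].round(4),'rms',np.sqrt(np.mean(s.fun**2)))
    sg=np.sqrt(np.diag(np.linalg.inv(s.jac.T@s.jac)));print('sig',sg[:6].round(4))
    m=M['w7'];Rr=Ro.from_rotvec(p[3:6]).as_matrix();mm=dict(m,R=Rr@m['R'],t=Rr@np.array(m['t'])+p[:3])
    np.save('w7c.npy',mm,allow_pickle=True)
    for nm,u,z in[('cheekmid',(314.8,123),.039),('deckR',(354.3,60),.022),('deckR2',(355,100),.022),('lipfrontL',(290,133.2),.04),('lipfrontR',(332,131.7),.04),('lipL',(273.5,147),.04),('lipR',(355,145),.04)]:
        print(nm,onz(m,u,z,True)[:2].round(4),'->',onz(mm,u,z,True)[:2].round(4))
E
python3 ba2.py
python3 - <<'E'
from h import *
m=cams.camera_model('top')
for u in((219.1,220.5),(259.1,224.1),(217.9,234.3),(257.8,237.9)):print('top lip',onz(m,u,.04)[:2].round(4))
print('small tab top',onz(m,(304,203),.015)[:2])
im=cv2.imread('pics/top0.png');h=cv2.cvtColor(im,cv2.COLOR_BGR2HSV)
k=cv2.inRange(h,np.array((105,150,60)),np.array((125,255,255)));k[:250]=0;k[300:]=0;k[:,:270]=0;k[:,330:]=0;q=cv2.moments(k,True);print('tape top',onz(m,(q['m10']/q['m00'],q['m01']/q['m00']),.019))
E
```

```text
t [-0.0002  0.0001  0.0005] r [0.0004 0.0004 0.0001]
[[0.5546, -0.189, 0.0166], [0.5549, -0.1972, 0.017], [0.5552, -0.2053, 0.0174], [0.5558, -0.2133, 0.0167]] [ 0.3539 -0.1937] rms 0.2327029104570384
sig [0.0011 0.0011 0.0014 0.0025 0.0024 0.0015]
cheekmid [ 0.4786 -0.0567] -> [ 0.4787 -0.0567]
deckR [ 0.5475 -0.1058] -> [ 0.5477 -0.1059]
deckR2 [ 0.5019 -0.1024] -> [ 0.502  -0.1025]
lipfrontL [ 0.4703 -0.0299] -> [ 0.4704 -0.0299]
lipfrontR [ 0.4678 -0.0738] -> [ 0.4679 -0.0738]
lipL [ 0.4575 -0.0112] -> [ 0.4576 -0.0112]
lipR [ 0.452  -0.0967] -> [ 0.452  -0.0968]
top lip [ 0.4694 -0.013 ]
top lip [ 0.4638 -0.1035]
top lip [ 0.4381 -0.0114]
top lip [ 0.4324 -0.1016]
small tab top [ 0.51732597 -0.20320763]
tape top [ 0.35152878 -0.19443033  0.019     ]
```

Run:
```python
from h import *
m=np.load('w7.npy',allow_pickle=True).item();im=cv2.imread('pics/w7.png');g=im.max(2)
for r in(190,205,220,250,265):
    run=[c for c in range(225,420) if g[r,c]<75];print(r,run[0],run[-1],sum(run)/len(run))
o=get_obs();T=Ro.from_quat(o['tool_rot']);print('axis px (top face pts x=60,42,30)',[proj(m,o['position']+T.apply([.0025+x*.9135-.0098,0,-(.0059+x*.4067+.0219)]),True).round(1).tolist() for x in(.06,.042,.03)])
for dx,z in((.008,.12),(.008,.0528),(-.010,.0528)):
    u=np.array([.9976,-.0698]);P=np.r_[np.array([.469,-.0558])+(dx+.0756)*u,z]
    print(P.round(4),'delta',T.inv().apply(P-o['position']).round(4))
```

```text
190 250 285 264.0357142857143
205 246 393 281.5
220 248 392 320.0
250 252 388 320.0
265 255 386 320.5
axis px (top face pts x=60,42,30) [[322.4, 204.1], [322.3, 243.3], [322.2, 266.2]]
[ 0.5524 -0.0616  0.12  ] delta [ 0.166  -0.0085  0.1299]
[ 0.5524 -0.0616  0.0528] delta [ 0.166  -0.0085  0.1971]
[ 0.5344 -0.0604  0.0528] delta [ 0.148  -0.0082  0.1971]
```

The camera model checks out to under a millimetre, with the lip edge at about (0.469, -0.056) and tester yaw about -4°. The pack sits 0.9 mm off the tool axis, which I'll compensate. Moving to the pre-hook pose.

Request:
servo_tool --moves "0.03 -0.002 0 -1 0.045;0.065 -0.004 0.01 -1 0.045;0.1 -0.006 0.03 -1 0.045;0.135 -0.0076 0.06 -1 0.045;0.16 -0.0076 0.09 -1 0.045;0.166 -0.0076 0.12 -1 0.045;0.166 -0.0076 0.13 -1 0.045;0.166 -0.0076 0.13 -1 0.045;0.166 -0.0076 0.13 -1 0.045"

```text
time: 9.65
position: [0.5511, -0.0623, 0.1195]
tool_rot: [0.999, -0.035, -0.001, -0.0]
ft_force: [0.0, 0.2, -2.7]
grip_width: 0.0556
grip_force: 30.0
```

```bash
cat > go.py <<'E'
from h import *
import sys
# usage: go.py dx z ... : TCP targets with the tip dx ahead of the lip edge
o=get_obs();T=Ro.from_quat(o['tool_rot']);print(o['position'].round(4),T.as_euler('ZYX',degrees=True).round(2),o['ft_force'].round(2))
u=np.array([.9976,-.0698]);v=np.array([.0698,.9976])
a=sys.argv[1:]
for dx,z in zip(a[::2],a[1::2]):
    P=np.r_[np.array([.469,-.0558])+(float(dx)+.0756)*u-.0009*v,float(z)]
    print(P.round(4),'delta',T.inv().apply(P-o['position']).round(4))
E
python3 go.py .008 .0528 -.010 .0528
python3 - <<'E'
from est import *
im=cams.camera('wrist');cv2.imwrite('pics/w8.png',im);print(leds(im,230,420).round(1).tolist())
E
```

```text
[ 0.5511 -0.0623  0.1195] [-4.0100e+00  1.5000e-01 -1.7996e+02] [ 0.01  0.2  -2.68]
[ 0.5523 -0.0625  0.0528] delta [0.0015 0.0001 0.0667]
[ 0.5344 -0.0613  0.0528] delta [-0.0165  0.0001  0.0667]
[[273.6, 242.5], [304.5, 241.9], [336.0, 241.5], [366.8, 241.4]]
```

Request:
servo_tool --moves "0.0015 0 0.025 0 0.045;0.0015 0 0.045 0 0.045;0.0015 0 0.058 0 0.045;0.0015 0 0.065 0 0.045;0.0015 0 0.067 0 0.045;0.0015 0 0.067 0 0.045;0.0015 0 0.067 0 0.045;0.0015 0 0.067 0 0.045"

```text
time: 10.37
position: [0.5547, -0.0631, 0.0542]
tool_rot: [0.999, -0.035, 0.001, 0.0]
ft_force: [0.2, -0.1, -2.9]
grip_width: 0.0557
grip_force: 30.0
```

```bash
python3 go.py .008 .0513 -.008 .0513 -.013 .0503
```

```text
[ 0.5547 -0.0631  0.0542] [-4.0300e+00 -1.6000e-01  1.7996e+02] [ 0.23 -0.11 -2.93]
[ 0.5523 -0.0625  0.0513] delta [-0.0024 -0.0004  0.0029]
[ 0.5364 -0.0614  0.0513] delta [-0.0184 -0.0004  0.0028]
[ 0.5314 -0.0611  0.0503] delta [-0.0234 -0.0004  0.0038]
```

Request:
servo_tool --moves "-0.002 0 0.001 0 0.045;-0.002 0 0.0025 0 0.045;-0.006 0 0.0025 0 0.045;-0.01 0 0.0025 0 0.045;-0.014 0 0.0025 0 0.045;-0.018 0 0.0025 0 0.045;-0.018 0 0.0025 0 0.045;-0.018 0 0.0025 0 0.045"

```text
time: 11.03
position: [0.5347, -0.0613, 0.0502]
tool_rot: [0.999, -0.035, -0.001, -0.0]
ft_force: [0.6, 0.6, -1.3]
grip_width: 0.0556
grip_force: 30.0
```

```bash
python3 go.py -.008 .0513 -.013 .0503
```

```text
[ 0.5347 -0.0613  0.0502] [-4.0200e+00  1.0000e-01 -1.7999e+02] [ 0.64  0.56 -1.31]
[ 0.5364 -0.0614  0.0513] delta [ 0.0017 -0.     -0.0011]
[ 0.5314 -0.0611  0.0503] delta [-0.0033 -0.     -0.0001]
```

Request:
servo_tool --moves "-0.0015 0 0 0 0.045;-0.003 0 0 0 0.045;-0.004 0 0.001 0 0.045;-0.004 0 0.001 0 0.045;-0.004 0 0.001 0 0.045"

```text
time: 11.45
position: [0.5345, -0.0617, 0.0501]
tool_rot: [0.999, -0.036, 0.003, 0.0]
ft_force: [4.8, 0.7, 3.1]
grip_width: 0.0556
grip_force: 30.0
```

```bash
python3 go.py -.013 .0503
python3 - <<'E'
from est import *
im=cams.camera('wrist');cv2.imwrite('pics/w9.png',im);print(leds(im,230,420).round(1).tolist())
E
```

```text
[ 0.5345 -0.0617  0.0501] [ -4.08  -0.34 179.97] [4.81 0.73 3.07]
[ 0.5314 -0.0611  0.0503] delta [-0.0032 -0.0004 -0.0002]
[[273.8, 240.5], [304.5, 240.5], [336.0, 239.8], [367.0, 239.5]]
```

Request:
servo_tool --moves "0 0 -0.0015 0 0.045;0 0 -0.003 0 0.045;0 0 -0.003 0 0.045;0 0 -0.003 0 0.045;0 0 -0.003 0 0.045"

```text
time: 11.92
position: [0.5333, -0.0616, 0.0524]
tool_rot: [0.999, -0.035, 0.002, 0.0]
ft_force: [5.2, 1.1, -1.0]
grip_width: 0.0553
grip_force: 30.0
```

```bash
python3 go.py -.013 .0503
```

```text
[ 0.5333 -0.0616  0.0524] [ -4.05  -0.19 179.97] [ 5.16  1.09 -1.01]
[ 0.5314 -0.0611  0.0503] delta [-0.0019 -0.0004  0.0021]
```

Request:
servo_tool --moves "0.001 0 0.003 0 0.045;0.002 0 0.006 0 0.045;0.003 0 0.009 0 0.045;0.004 0 0.012 0 0.045;0.004 0 0.012 0 0.045" --grip_force 12

```text
time: 12.33
position: [0.5377, -0.0623, 0.0402]
tool_rot: [0.999, -0.035, 0.002, 0.001]
ft_force: [5.4, -0.3, 0.6]
grip_width: 0.0556
grip_force: 12.0
```

```bash
python3 go.py -.013 .0503
python3 - <<'E'
from est import *
im=cams.camera('wrist');cv2.imwrite('pics/w10.png',im);print(leds(im,230,420).round(1).tolist())
E
```

```text
[ 0.5377 -0.0623  0.0402] [ -4.    -0.21 179.93] [ 5.41 -0.3   0.6 ]
[ 0.5314 -0.0611  0.0503] delta [-0.0063 -0.0008 -0.0101]
[[275.4, 227.7], [305.6, 227.5], [336.0, 227.5], [366.0, 227.5]]
```

Request:
servo_tool --moves "0.002 0 0.003 0 0.045;0.003 0 0.006 0 0.045;0.004 0 0.009 0 0.045;0.005 0 0.012 0 0.045;0.005 0 0.012 0 0.045"

```text
time: 12.8
position: [0.5403, -0.0618, 0.0273]
tool_rot: [0.999, -0.035, -0.001, -0.0]
ft_force: [4.1, -1.6, -1.2]
grip_width: 0.0559
grip_force: 12.0
```

```bash
python3 go.py -.013 .0503
python3 - <<'E'
from est import *
im=cams.camera('wrist');cv2.imwrite('pics/w11.png',im);print(leds(im,230,420).round(1).tolist())
E
```

```text
[ 0.5403 -0.0618  0.0273] [-4.0200e+00  8.0000e-02 -1.7998e+02] [ 4.14 -1.56 -1.24]
[ 0.5314 -0.0611  0.0503] delta [-0.009  -0.0001 -0.0229]
[[276.5, 219.9], [306.0, 220.0], [335.5, 219.5], [364.5, 219.5]]
```

Request:
servo_tool --moves "0.002 0 0.003 0 0.045;0.003 0 0.006 0 0.045;0.003 0 0.008 0 0.045;0.003 0 0.008 0 0.045"

```text
time: 13.18
position: [0.5419, -0.0614, 0.0193]
tool_rot: [0.999, -0.035, -0.002, -0.001]
ft_force: [0.1, 0.0, -1.7]
grip_width: 0.0561
grip_force: 12.0
```

```bash
python3 go.py -.013 .0503
python3 - <<'E'
from est import *
m=cams.camera_model('wrist');im=cams.camera('wrist');cv2.imwrite('pics/w12.png',im);L=leds(im,230,420);print(L.round(1).tolist())
sp=(L[-1,0]-L[0,0])
p=[onz(m,l,.046,True).round(4).tolist() for l in L[[0,3]]];print(p,np.linalg.norm(np.subtract(*p)),'true ~.0361-.0363')
E
```

```text
[ 0.5419 -0.0614  0.0193] [  -4.03    0.23 -179.94] [ 0.07  0.01 -1.69]
[ 0.5314 -0.0611  0.0503] delta [-0.0106  0.0004 -0.0309]
[[277.4, 217.9], [306.0, 217.5], [335.5, 217.5], [364.4, 217.5]]
[[0.5807, -0.0448, 0.046], [0.5783, -0.0822, 0.046]] 0.03747692623468472 true ~.0361-.0363
```

Request:
servo_tool --moves "0 0 0 0 0.075;0 0 0 0 0.075;0 0 0 0 0.075;0 0 0 0 0.075;0 0 -0.01 0 0.075;0 0 -0.03 0 0.075;0 0 -0.06 0 0.075;0 0 -0.09 0 0.075;0 0 -0.09 0 0.075;0 0 -0.09 0 0.075"

```text
time: 14.07
position: [0.5453, -0.0625, 0.1129]
tool_rot: [0.999, -0.035, 0.003, 0.001]
ft_force: [-0.2, -0.1, 0.1]
grip_width: 0.0747
grip_force: 0.0
```

```bash
cat > flat.py <<'E'
from est import *
o=get_obs();print(o['time'],o['position'].round(4),o['ft_force'].round(2),o['grip_width'])
m=cams.camera_model('wrist');im=cams.camera('wrist');cv2.imwrite('pics/wf%.0f.png'%(o['time']*100),im);L=leds(im,200,440);print(L.round(1).tolist())
np.save('wf.npy',m,allow_pickle=True)
P=np.array([onz(m,l,.046,True) for l in L])
lip=np.array([.469,-.0558]);u=np.array([.9976,-.0698]);v=np.array([.0698,.9976])
for p in P:print('seat frame',((p[:2]-lip)@u-.069).round(4),((p[:2]-lip)@v).round(4))
print('span',np.linalg.norm(P[0]-P[-1]))
E
python3 flat.py
```

```text
14.0667 [ 0.5453 -0.0625  0.1129] [-0.18 -0.13  0.11] 0.07468448827095446
[[292.9, 193.0], [310.7, 193.0], [328.5, 193.0], [346.0, 192.5]]
seat frame 0.0442 0.0181
seat frame 0.0441 0.006
seat frame 0.0441 -0.006
seat frame 0.0445 -0.0179
span 0.03599093986672736
```

Request:
servo_tool --moves "0.01 0 0 0 0;0.02 0 0 0 0;0.029 0 0.01 0 0;0.029 0 0.025 0 0;0.029 0 0.04 0 0;0.029 0 0.05 0 0;0.029 0 0.055 0 0;0.029 0 0.055 0 0;0.029 0 0.055 0 0;0.029 0 0.055 0 0"

```text
time: 14.95
position: [0.5731, -0.0642, 0.0556]
tool_rot: [0.999, -0.035, 0.0, 0.0]
ft_force: [0.6, 0.9, -0.3]
grip_width: 0.0164
grip_force: 0.0
```

Request:
servo_tool --moves "0 0 0.003 0 0;0 0 0.006 0 0;0 0 0.008 0 0;0 0 0.01 0 0;0 0 0.01 0 0"

```text
time: 15.37
position: [0.5724, -0.064, 0.0449]
tool_rot: [0.999, -0.035, -0.0, -0.0]
ft_force: [-0.7, -0.1, 0.2]
grip_width: 0.0004
grip_force: 0.0
```

Request:
servo_tool --moves "0 0 0.001 0 0;0 0 0.002 0 0;0 0 0.003 0 0;0 0 0.003 0 0"

```text
time: 15.7
position: [0.5726, -0.0641, 0.0421]
tool_rot: [0.999, -0.035, -0.0, -0.0]
ft_force: [-1.0, -0.3, 0.4]
grip_width: 0.0009
grip_force: 0.0
```

Request:
servo_tool --moves "0 0 0.001 0 0;0 0 0.002 0 0;0 0 0.003 0 0;0 0 0.003 0 0"

```text
time: 16.03
position: [0.5725, -0.064, 0.039]
tool_rot: [0.999, -0.035, -0.0, -0.0]
ft_force: [-0.7, -0.1, 0.7]
grip_width: 0.0003
grip_force: 0.0
```

```bash
python3 flat.py
```

```text
16.0333 [ 0.5725 -0.064   0.039 ] [-0.66 -0.07  0.7 ] 0.00027138261088697054
[[284.1, 265.6], [308.0, 266.0], [332.4, 265.4], [356.0, 265.0]]
seat frame 0.0441 0.018
seat frame 0.0439 0.006
seat frame 0.0442 -0.0062
seat frame 0.0444 -0.018
span 0.03606171389523091
```

Request:
servo_tool --moves "0 0 0.001 0 0;0 0 0.002 0 0;0 0 0.003 0 0;0 0 0.004 0 0;0 0 0.004 0 0"

```text
time: 16.5
position: [0.5725, -0.064, 0.035]
tool_rot: [0.999, -0.035, -0.0, -0.0]
ft_force: [0.3, -0.1, 0.1]
grip_width: 0.0006
grip_force: 0.0
```

Request:
servo_tool --moves "0 0 0.001 0 0;0 0 0.002 0 0;0 0 0.003 0 0;0 0 0.003 0 0"

```text
time: 16.83
position: [0.5725, -0.0641, 0.032]
tool_rot: [0.999, -0.035, -0.0, -0.0]
ft_force: [0.5, -0.6, 0.6]
grip_width: 0.0006
grip_force: 0.0
```

```bash
python3 flat.py
```

```text
16.8333 [ 0.5725 -0.0641  0.032 ] [ 0.48 -0.64  0.63] 0.0005787296839522237
[[282.7, 269.5], [307.7, 269.8], [332.4, 269.9], [357.5, 269.5]]
seat frame 0.0445 0.018
seat frame 0.0443 0.0059
seat frame 0.0443 -0.006
seat frame 0.0444 -0.0181
span 0.03612019531098982
```

Request:
servo_tool --moves "0 0 0.001 0 0;0 0 0.002 0 0;0 0 0.003 0 0;0 0 0.004 0 0;0 0 0.004 0 0"

```text
time: 17.3
position: [0.5725, -0.064, 0.028]
tool_rot: [0.999, -0.035, -0.0, -0.0]
ft_force: [-0.3, -0.3, 0.0]
grip_width: 0.0002
grip_force: 0.0
```

```bash
python3 flat.py
python3 - <<'E'
import cv2,glob,os
f=max(glob.glob('pics/wf*.png'),key=os.path.getmtime)
cv2.imwrite('pics/last.png',cv2.imread(f))
E
```

```text
17.3 [ 0.5725 -0.064   0.028 ] [-0.33 -0.29  0.04] 0.00017006571079918812
[[281.6, 271.0], [308.8, 271.9], [331.3, 272.1], [358.5, 271.0]]
seat frame 0.0451 0.0181
seat frame 0.0447 0.0053
seat frame 0.0446 -0.0053
seat frame 0.0451 -0.0182
span 0.03631944771755716
```

View pics/last.png

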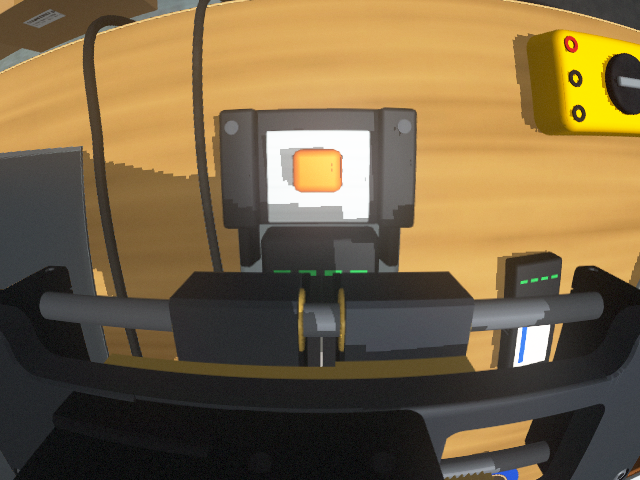

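The last picture shows the pack end seated against the lock tower (LEDs at 272–368 px, row 271) with the knob at (317,171) on the open plate. I press a little further to confirm the pack is flat.

Request:
servo_tool --moves "0 0 0.001 0 0;0 0 0.002 0 0;0 0 0.003 0 0;0 0 0.003 0 0"

```text
time: 17.68
position: [0.5727, -0.0641, 0.0257]
tool_rot: [0.999, -0.035, 0.0, 0.0]
ft_force: [-0.9, -0.2, 2.8]
grip_width: 0.0004
grip_force: 1.7
```

Request:
servo_tool --moves "0 0 0.001 0 0;0 0 0.002 0 0;0 0 0.003 0 0;0 0 0.003 0 0"

```text
time: 18.02
position: [0.5728, -0.0641, 0.0255]
tool_rot: [0.999, -0.035, 0.0, 0.0]
ft_force: [-4.9, 1.4, 23.3]
grip_width: 0.0005
grip_force: 11.2
```

Request:
servo_tool --moves "0 0 -0.02 0 0.04;0 0 -0.05 0 0.04;0 0 -0.09 0 0.04;0 0 -0.12 0 0.04;0 0 -0.12 0 0.04;0 0 -0.12 0 0.04;0 0 -0.12 0 0.04"

```text
time: 18.6
position: [0.5719, -0.0638, 0.1416]
tool_rot: [0.999, -0.035, -0.001, -0.0]
ft_force: [-0.8, -0.3, 0.1]
grip_width: 0.0369
grip_force: 0.0
```

```bash
cat > knob.py <<'E'
from est import *
o=get_obs();T=Ro.from_quat(o['tool_rot']);print(o['time'],o['position'].round(4),o['grip_width'],o['ft_force'].round(1))
m=cams.camera_model('wrist');im=cams.camera('wrist')
h=cv2.cvtColor(im,cv2.COLOR_BGR2HSV);k=cv2.inRange(h,np.array((5,150,120)),np.array((20,255,255)))
pr=proj(m,np.array([.628,-.066,.075]),True);print('expected px',pr.round(0))
n,_,st,ce=cv2.connectedComponentsWithStats(k)
lip=np.array([.469,-.0558]);u=np.array([.9976,-.0698]);v=np.array([.0698,.9976])
for i in range(1,n):
    if st[i,4]>150 and np.linalg.norm(ce[i]-pr)<60:
        x,y,w,hh,_=st[i];print(st[i],ce[i].round(1))
        for z in(.0755,):
            X=onz(m,(x+w/2,y+hh/2),z,True);print('knob',X.round(4),'seat frame',((X[:2]-lip)@u-.069).round(4),((X[:2]-lip)@v).round(4),'delta',T.inv().apply(X-o['position']).round(4))
            A=onz(m,(x,y+hh/2),z,True);B=onz(m,(x+w,y+hh/2),z,True);print('width',np.linalg.norm(A-B).round(4))
L=leds(im,200,440);print(L.round(1).tolist())
for l in L:
    p=onz(m,l,.046,True);print(((p[:2]-lip)@u-.069).round(4),((p[:2]-lip)@v).round(4))
E
python3 knob.py
```

```text
18.6 [ 0.5719 -0.0638  0.1416] 0.03691638655715034 [-0.8 -0.3  0.1]
expected px [319. 163.]
[307 147  26  23 366] [317.9 158.7]
knob [ 0.6313 -0.0668  0.0755] seat frame 0.0936 0.0003 delta [ 0.0596 -0.0012  0.0661]
width 0.0173
[[297.0, 222.0], [313.0, 222.0], [328.3, 221.9], [344.0, 222.1]]
0.0441 0.0181
0.0441 0.0059
0.0441 -0.0059
0.044 -0.0179
```

Request:
servo_tool --moves "0.02 -0.001 0 0 0.04;0.045 -0.001 0 0 0.04;0.0595 -0.001 0 0 0.04;0.0595 -0.001 0.02 0 0.04;0.0595 -0.001 0.05 0 0.04;0.0595 -0.001 0.075 0 0.04;0.0595 -0.001 0.09 0 0.04;0.0595 -0.001 0.0965 0 0.04;0.0595 -0.001 0.0965 0 0.04;0.0595 -0.001 0.0965 0 0.04"

```text
time: 19.48
position: [0.6316, -0.0672, 0.0448]
tool_rot: [0.999, -0.035, -0.001, -0.0]
ft_force: [0.1, 0.3, -0.6]
grip_width: 0.0401
grip_force: 0.0
```

Request:
servo_tool --moves "0 0 0 0 0.01;0 0 0 0 0.01;0 0 0 0 0.01;0 0 0 0 0.01;0 0 0 0 0.01;0 0 0 0 0.01" --grip_force 15

```text
time: 19.98
position: [0.6327, -0.0669, 0.0467]
tool_rot: [0.999, -0.035, 0.001, -0.0]
ft_force: [0.0, 2.1, 4.0]
grip_width: 0.0179
grip_force: 15.0
```

Request:
servo_tool --moves "-0.003 0 0 0 0.01;-0.006 0 0 0 0.01;-0.009 0 0 0 0.01;-0.012 0 0 0 0.01;-0.015 0 0 0 0.01;-0.018 0 0 0 0.01;-0.02 0 0 0 0.01;-0.02 0 0 0 0.01;-0.02 0 0 0 0.01"

```text
time: 20.73
position: [0.6186, -0.066, 0.0468]
tool_rot: [0.999, -0.036, 0.007, 0.0]
ft_force: [10.6, 4.8, -2.4]
grip_width: 0.0176
grip_force: 15.0
```

Request:
servo_tool --moves "-0.002 0 0 0 0.01;-0.004 0 0 0 0.01;-0.006 0 0 0 0.01;-0.006 0 0 0 0.01" --grip_force 25

```text
time: 21.07
position: [0.6186, -0.0661, 0.047]
tool_rot: [0.999, -0.037, 0.014, 0.001]
ft_force: [21.4, 5.8, -11.3]
grip_width: 0.0176
grip_force: 25.0
```

Request:
servo_tool --moves "0.006 0 0 0 0.01;0.006 0 0 0 0.04;0.006 0 0 0 0.04;0.006 0 0 0 0.04;0.006 0 0 0 0.04;0.006 0 -0.03 0 0.04;0.006 0 -0.06 0 0.04;0 0 -0.09 0 0.04;-0.02 0 -0.1 0 0.04;-0.04 0 -0.1 0 0.04"

```text
time: 21.9
position: [0.568, -0.0637, 0.149]
tool_rot: [0.999, -0.035, 0.003, 0.001]
ft_force: [-0.9, -0.2, -0.3]
grip_width: 0.0393
grip_force: 0.0
```

Request:
servo_tool --moves "-0.015 0 0 0 0.04;-0.015 0 0 0 0.04;-0.015 0 0 0 0.04;-0.015 0 0 0 0.04"

```text
time: 22.23
position: [0.5521, -0.062, 0.1458]
tool_rot: [0.999, -0.035, 0.001, 0.0]
ft_force: [-0.1, 0.2, 0.8]
grip_width: 0.0399
grip_force: 0.0
```

```bash
python3 knob.py
python3 - <<'E'
from h import *
m=cams.camera_model('wrist');im=cams.camera('wrist');cv2.imwrite('pics/fin.png',im);g=im.max(2)
lip=np.array([.469,-.0558]);u=np.array([.9976,-.0698]);v=np.array([.0698,.9976])
for c in(300,311,320,331,340):
    print(c,[ (r,int(g[r,c])) for r in range(130,235,4)])
for r in range(140,235,5):
    print(r,((onz(m,(320,r),.050,True)[:2]-lip)@u-.069).round(4))
E
```

```text
22.2333 [ 0.5521 -0.062   0.1458] 0.039870312722127675 [-0.1  0.2  0.8]
expected px [320. 134.]
[307 139  26  22 375] [317.9 149.8]
knob [ 0.6173 -0.0655  0.0755] seat frame 0.0796 0.0007 delta [ 0.0652 -0.0012  0.0704]
width 0.0176
[[297.3, 195.7], [312.9, 195.5], [329.0, 195.5], [344.7, 195.5]]
0.0442 0.0183
0.0443 0.0062
0.0443 -0.0061
0.0443 -0.0182
300 [(130, 251), (134, 252), (138, 238), (142, 179), (146, 176), (150, 176), (154, 172), (158, 252), (162, 250), (166, 251), (170, 240), (174, 169), (178, 165), (182, 105), (186, 76), (190, 74), (194, 85), (198, 108), (202, 72), (206, 71), (210, 72), (214, 68), (218, 69), (222, 69), (226, 71), (230, 91), (234, 195)]
311 [(130, 252), (134, 253), (138, 228), (142, 254), (146, 254), (150, 255), (154, 255), (158, 255), (162, 245), (166, 252), (170, 173), (174, 170), (178, 168), (182, 98), (186, 77), (190, 76), (194, 89), (198, 109), (202, 74), (206, 71), (210, 69), (214, 73), (218, 71), (222, 72), (226, 71), (230, 91), (234, 203)]
320 [(130, 252), (134, 253), (138, 169), (142, 255), (146, 254), (150, 255), (154, 255), (158, 255), (162, 24
[... 353 characters left out ...]
), (178, 164), (182, 102), (186, 82), (190, 77), (194, 101), (198, 109), (202, 77), (206, 74), (210, 75), (214, 74), (218, 74), (222, 77), (226, 76), (230, 100), (234, 196)]
340 [(130, 253), (134, 253), (138, 252), (142, 253), (146, 252), (150, 252), (154, 252), (158, 252), (162, 252), (166, 253), (170, 171), (174, 169), (178, 164), (182, 104), (186, 82), (190, 81), (194, 102), (198, 106), (202, 75), (206, 74), (210, 76), (214, 77), (218, 77), (222, 76), (226, 73), (230, 103), (234, 206)]
140 0.0871
145 0.0833
150 0.0796
155 0.0758
160 0.0721
165 0.0683
170 0.0645
175 0.0608
180 0.057
185 0.0532
190 0.0494
195 0.0456
200 0.0417
205 0.0379
210 0.034
215 0.0302
220 0.0263
225 0.0223
230 0.0184
```

```bash
python3 -c "
from rig import job;print(job.hand_in())"
```

```text
the job is handed in; nothing more can be done
None
```

The pack is hooked, swung flat and home in the grey tester, the lock is slid to its stop over the pack's end, and the job is handed in; no verdict came back, but my last measurements had the pack about 2 mm along from centre and the plate edge at its expected closed position.

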